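# Set a stepped spindle up level for a run-out check

### The arm

A 6-joint arm with a two-finger parallel gripper is mounted at the origin on a cart in front of the work surface, level with it; the furniture and walls round the work are solid. World frame = base frame: x ahead of the robot, y to its left, z up, the work surface at z = 0. Lengths are in m, angles in degrees, forces in N, time in s.
With the tool pointing down it reaches from about 0.35 to 0.725 m from the base axis. Payload 4.3 kg.
Tool frame: the origin (TCP) lies midway between the tips of the shut fingers; the grasp point (between the pads) lies 19 mm behind it (manip.grip_depth is the z of the grasp point in the tool frame, in m); z points along the fingers, y is the line along which they close (so a half turn about z gives the same grasp; the last joint's range is limited). The gripper opens to 85 mm and grips with 20 to 120 N. Pads are 22 mm wide; open, the fingers measure 114 mm over their backs; the gripper's body (76 mm by 85 mm) begins 54 mm behind the grasp point. The pads swing forward as they close: fully open they stand 13 mm farther back than shut.
Start: joints at [-78.684, 21.618, 4.641, 73.018, 0, 83.68], TCP at [0.174, -0.548, 0.231] pointing down, gripper open.
Joint ranges: [-156.06, 156.06], [-48.1, 94.91], [-58.44, 69.94], [-101.28, 121.22], [-78.64, 73.56], [-180, 180]. Speed limits (degrees/s): [147.25, 147.25, 180, 180, 180, 180].

### API

Orientations are given as a 3x3 rotation matrix whose columns are the frame's x, y, z axes.
In Python, from rig import manip, optics gives the robot as it stands.
- The arm moves only by the shell command python3 -m inch 'ROWS'. ROWS is a JSON object of lists of equal length, an entry for each row: "gripper": the opening, from -1 (shut) to 1 (fully open); "travel": the shift along the tool's x, y, z in cm, a list of three; "turn": the turn, a rotation vector about the tool's x, y, z in rad, a list of three. A call has 1 to 20 rows; each row shifts and turns the commanded pose from where the row before left it, along the tool's axes as they then stand; what a row does not reach is not made up. A row lasts 1/10 s, in which the tool goes at most 50 mm and 8.59 degrees, less where a joint would pass 70% of its speed; a pose out of reach is approached as far as the arm can. A call with a gripper value outside its range is refused whole. The fingers move at their own pace and stop on an object; the grip force is fixed at half the most. Time passes only in rows, so rows that do not move let the fingers close. It gives the time, the measured TCP pose, the force, the opening and the grip force at its end, in the units of the state.
- manip.get_state(): the state, without advancing time (a new reading comes with each control period).
- optics.read_camera(name): name is "scene" or "top" or "wrist"; returns the picture (480x640x3 uint8, red, green, blue); there is no depth.
- optics.calibration(name): a dict with "camera_matrix" (3x3 intrinsics, pixels), "position" and "attitude" of the camera in the world. Camera axes: x right, y down, z forward; pixel columns grow to the right and rows downward; lengths in m; the calibration is good to about 2 mm. A picture is of the moment at which its call begins: read the wrist's pose just before it. calibration takes no time and is no camera call; for the wrist camera it gives the pose at the moment of the call.
- manip.sign_off(): hands the job in; it is judged then, once.
Trained networks look in the newest picture that a camera, given by its name, has taken for a name from the list of things; names that differ only in an ending like _2 or _b are one class to them, and where a whole thing is asked for, a point or a joint stands for the part that bears it (a point fixed in the world has none). Each returns a list of dicts, best first, with "confidence" (0 to 1); they miss things now and then, are a little off and sometimes report something else, mostly with a low value. They report only what shows in the picture. A call takes as long as a camera call. They do not tell look-alikes from the thing itself.
- optics.search_frame(camera, target): "position" ([x, y, z] in m, in the coordinates of the camera as it stood for that picture, good to about 4 mm: the middle of the surface that is visible of it).
- optics.trace(camera, target): "region" (480x640 bool, what is visible of it).
- optics.landmark_of(camera, target): "position" ([x, y, z] in m, in the coordinates of the camera as it stood for that picture, good to about 4 mm: a listed point, or the origin of a listed thing).
The state is a dict: "time_s": time; "qpos": joint angles; "joint_vel": joint speeds; "joint_torque": joint torques, N m; "ee_pos": TCP position; "tool_rot": TCP orientation; "ft_force": force on the tool from outside, world axes, zero at the start; "ft_torque": the same for the moment, N m; "grip_width": finger opening in m; "grasp_force": force on a finger pad.
Only numpy, scipy, OpenCV 4.12 (cv2) and the standard library are available. Lean on these libraries where they do the work, as an engineer would, in place of code of your own. Each camera call takes 0.05 s, during which the arm holds its last target. There are 200 camera calls.

### The job

Set the stepped spindle up for a run-out check on the granite surface plate, leaving the V-block that already stands there where it is. Lay the thinner of the two packing plates on the granite to the left of that block, in line with its groove and 110 mm from it centre to centre, and stand the other V-block on top of the packing with its groove in the same line. Lay the spindle level in the two grooves, thin end in the packed block and its collar midway between the blocks, then stand the dial gauge on the granite behind the spindle so that its plunger rests on top of the collar.

Things in the scene. Friction and masses are not known exactly. Their poses are not given: they have to be found in the camera images.
- surface_plate: dark granite surface plate lying fixed on the bench, about square to the robot, 180 (its x, away from the robot) x 300 (its y, to the robot's left) x 40 mm high. Origin at the middle of its underside, so its top is 40 mm above the origin. Its place varies by a few centimetres and degrees.
- set_block: light grey V-block standing loose on the right half of the granite, not to be shifted. 45 mm along its groove (its x, pointing to the robot's left), 44 across, 34 high; y points to the robot. Origin: middle of underside. The V is 32 mm wide, its bottom 19 mm up; a bar of radius r lies with its axis 19.4 mm + 1.35 r above the underside.
- loose_block: a second V-block, same shape and size, on the bare bench, groove (its x) within 25 degrees of straight ahead of the robot. Origin: middle of underside, z up. Mass 0.36 kg. Either way round is right. Grip it across the groove (44 mm, along its y) by its upright flanks.
- thin_packing: ground steel packing plate without holes, 80 (x) x 50 (y) x 10 mm thick, lying flat on the bench: the thinner of the two, which makes up for the thinner journal. Origin: middle of underside. Mass 0.3 kg. Its long side may lie along or across the groove line.
- thick_packing: another steel packing plate, smaller and thicker, 64 (x) x 38 (y) x 16 mm, two dark tapped holes in its top, flat on the bench. Not wanted here. Origin: middle of underside.
- stand: beech stand fixed to the bench, 170 (x) x 70 (y) mm, base board 12 mm high, with two notched cheeks 45 mm high and 18 mm thick, 70 mm either side of its middle, in which the spindle waits. Origin: middle of underside.
- spindle: turned steel spindle 200 mm long, lying level in the stand, axis 45 mm above the bench. Origin on its axis, mid collar; x runs along it to the thin end (y, z roll). Collar 44 mm diameter, 30 long; thick journal 32 mm diameter to -x, thin one 18 mm to +x, each 85 long. 0.6 kg, centre of mass 18 mm to -x. Grip across the collar. Lying right, its axis is 41 mm above the granite.
- gauge: dial gauge stand, 0.7 kg. Base 60 (x) x 50 (y) x 38 mm; from its middle a square 16 mm column rises to 180 mm. Clamp, arm and dial (48 mm wide, face to -x) reach to -x, up to 132 mm high; above that there is only the column: carry it by its top, closing along y. Origin: middle of underside. Plunger 75 mm from the column to -x, tip 58 mm up when free, pushed up 5 mm when standing right.
- gauge_tip (a point): the tip of the gauge's plunger, a ball of 8 mm diameter (the point is its lowest point)
- plunger (a joint): how far the gauge's plunger is pushed in, m: 0 hanging free, 0.012 at its stop; soft spring, 0.5 N at 0 to 1.9 N at the stop
Mind the look-alikes: they are no part of the job. Of the things shaped like the spindle, the steel one is meant. Leave any green look-alike of the loose_block alone.

How it is judged:
By the outcome, as a careful person would: the job done as asked, in the order asked, and still so for the second after the job is handed in, with the robot touching nothing.
It also fails if it takes over 122 s, if anything falls off the work surface, if the arm or the gripper's body presses on something with over 40 N, if the wrist force passes 120 N, or if a joint passes its speed limit or range.

## Working session

There is one attempt and no reset: what is moved stays moved. The work goes in short steps, Python scripts to look and compute and a shell command to move; the robot and the scene stay as the last step left them, time stands still between calls to the robot, and variables do not carry over. Pictures are saved under pics/ and viewed, at most 14 in all, crops included, and the job is handed in when it is done.

```bash
ls; mkdir -p pics; cat > h.py <<'E'
import numpy as np, cv2
from rig import manip, optics
def pic(c,f):
    im=optics.read_camera(c); cv2.imwrite('pics/'+f+'.png',im[:,:,::-1]); return im
def w(c,p,K=None):
    K=K or optics.calibration(c); return np.array(K['attitude'])@np.array(p)+np.array(K['position'])
def ray(c,u,v,z,K=None):
    K=K or optics.calibration(c); M=np.array(K['camera_matrix']); R=np.array(K['attitude']); P=np.array(K['position'])
    d=R@np.linalg.solve(M,[u,v,1]); return P+d*(z-P[2])/d[2]
def proj(c,p,K=None):
    K=K or optics.calibration(c); M=np.array(K['camera_matrix']); R=np.array(K['attitude']); P=np.array(K['position'])
    q=M@(R.T@(np.array(p)-P)); return q[:2]/q[2]
E
python3 - <<'E'
from h import *
np.set_printoptions(precision=3,suppress=True)
for c in('top','scene'):
    pic(c,c+'0'); K=optics.calibration(c); print(c,K['position'],K['camera_matrix'][0],np.array(K['attitude']).tolist())
    for t in ['surface_plate','set_block','loose_block','thin_packing','thick_packing','stand','spindle','gauge','gauge_tip']:
        for d in optics.landmark_of(c,t): print(t,round(d['confidence'],2),w(c,d['position'],K), proj(c,w(c,d['position'],K),K).astype(int))
print(manip.get_state()['time_s'], manip.grip_depth)
E
```

```text
pics
top [0.326 0.15  1.528] [528.027   0.    321.033] [[0.028202191521197396, -0.9877797778600484, 0.15328322427505103], [-0.9995624648594312, -0.026499595934738787, 0.013139644570331344], [-0.008917131687979052, -0.15358672425066394, -0.9880949361758768]]
surface_plate 0.92 [ 0.505 -0.032 -0.002] [390 257]
surface_plate 0.43 [ 0.701  0.02  -0.   ] [373 191]
set_block 0.81 [ 0.466 -0.076  0.038] [407 269]
loose_block 0.75 [ 0.698 -0.089 -0.   ] [409 193]
loose_block 0.6 [0.702 0.018 0.001] [374 190]
thin_packing 0.84 [ 0.421 -0.289 -0.001] [479 289]
thick_packing 0.79 [ 0.414  0.289 -0.004] [278 285]
stand 0.65 [0.56  0.376 0.002] [250 234]
spindle 0.96 [0.492 0.702 0.022] [135 254]
spindle 0.83 [0.563 0.383 0.045] [246 231]
gauge 0.56 [ 0.553 -0.371 -0.003] [506 244]
scene [-0.271 -0.269  1.005] [474.05    0.    327.111] [[0.4606020887051796, -0.6409575895277604, 0.614018798008], [-0.8876036216597647, -0.3344405038994401, 0.3167165296727628], [0.0023508927868725613, -0.6908856039738067, -0.7229602724388479]]
surface_plate 0.95 [ 0.509 -0.03   0.003] [380 277]
set_block 0.77 [ 0.465 -0.078  0.039] [392 287]
loose_block 0.47 [ 0.696 -0.087 -0.001] [423 240]
thin_packing 0.82 [ 0.42  -0.291  0.002] [466 342]
thick_packing 0.73 [0.404 0.293 0.   ] [258 262]
stand 0.79 [ 0.554  0.379 -0.001] [262 219]
spindle 0.67 [0.557 0.377 0.044] [261 207]
gauge 0.58 [ 0.548 -0.373 -0.001] [511 316]
1.0 -0.0187
```

```bash
python3 - <<'E'
import cv2
t=cv2.imread('pics/top0.png')[150:330,90:560]; cv2.imwrite('pics/t0c.png',cv2.resize(t,(799,306),interpolation=3))
t=cv2.imread('pics/scene0.png')[150:400,210:560]; cv2.imwrite('pics/s0c.png',cv2.resize(t,(800,571),interpolation=3))
E
```

```text
(no output)
```

View pics/t0c.png

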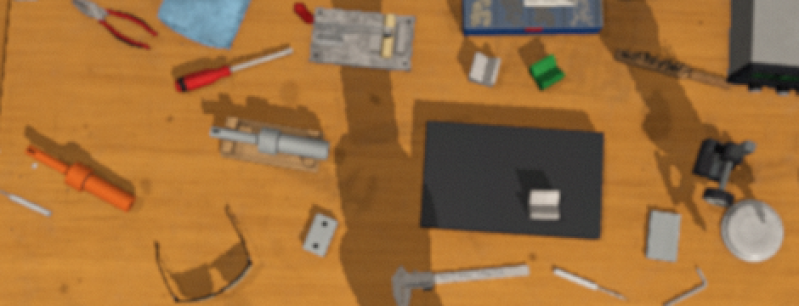

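View pics/s0c.png

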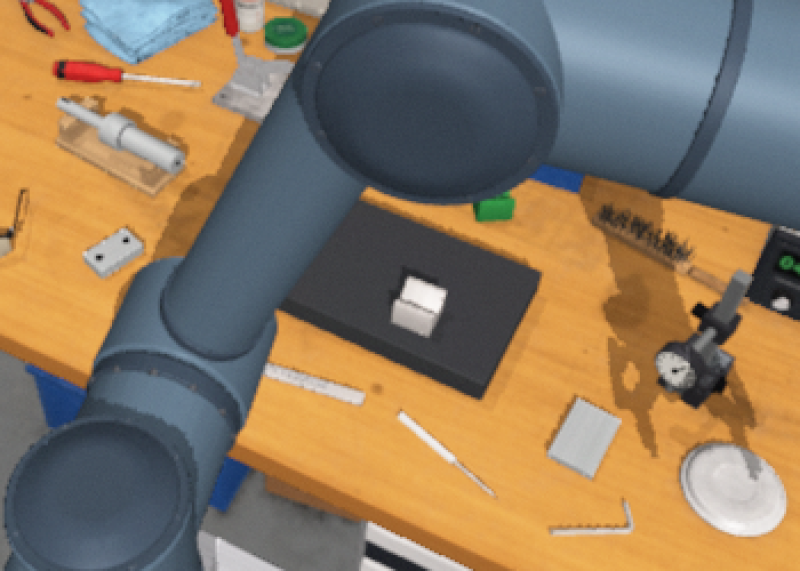

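The top crop shows the granite with the set block on its right half. The thin packing (no holes) is right-front at full-image (479,289), and the gauge is at (505,243) with its dial towards the robot. The grey loose block is at (375,190), with the green look-alike to its right. The steel spindle sits in the stand at (247,232) with its thin end left. First I'll move above the packing.

```bash
cat >> h.py <<'E'
from scipy.spatial.transform import Rotation as Rn
def go(p,yaw=None,n=None,frm=None):
    """plan equal rows to TCP p, tool pointing down, closing line at yaw deg from world x"""
    s=manip.get_state(); P=np.array(s['ee_pos']); R=np.array(s['tool_rot'])
    if frm is not None: P=np.array(frm)
    best=None
    if yaw is None: yaw=np.degrees(np.arctan2(R[1,1],R[0,1]))
    for y in (yaw,yaw+180):
        a=np.radians(y); Y=np.array([np.cos(a),np.sin(a),0]); Z=np.array([0,0,-1.]); T=np.c_[np.cross(Y,Z),Y,Z]
        r=Rn.from_matrix(R.T@T).as_rotvec()
        if best is None or np.linalg.norm(r)<np.linalg.norm(best): best=r
    D=np.array(p)-P
    N=n or int(max(1,np.ceil(np.linalg.norm(D)/.045),np.ceil(np.linalg.norm(best)/.14)))
    S=sum(R@Rn.from_rotvec(best*k/N).as_matrix() for k in range(N))
    print('rows',N,'travel',np.round(np.linalg.solve(S,D)*100,3).tolist(),'turn',np.round(best/N,4).tolist())
def st():
    s=manip.get_state(); R=np.array(s['tool_rot'])
    print('t',round(s['time_s'],2),'p',np.round(s['ee_pos'],4),'yaw',round(np.degrees(np.arctan2(R[1,1],R[0,1])),2),'F',np.round(s['ft_force'],1),'w',round(s['grip_width'],4),'g',round(s['grasp_force'],1),'q',np.round(s['qpos'],1))
np.set_printoptions(precision=4,suppress=True)
E
python3 - <<'E'
from h import *
st(); K=optics.calibration('wrist'); R=np.array(manip.get_state()['tool_rot']); print(R)
print(K['camera_matrix'], R.T@(K['position']-np.array(manip.get_state()['ee_pos'])), R.T@K['attitude'])
go([.40,-.29,.25],90)
E
```

```text
t 1.0 p [ 0.1742 -0.548   0.2313] yaw -72.37 F [ 0.1 -1.7  0.2] w 0.0854 g 0.0 q [-78.7  21.6   4.6  73.   -0.   83.7]
[[ 0.953   0.3029  0.    ]
 [ 0.3029 -0.953  -0.0002]
 [-0.      0.0002 -1.    ]]
[[364.0176   0.     322.8624]
 [  0.     364.0176 235.0841]
 [  0.       0.       1.    ]] [ 0.0798  0.0008 -0.1427] [[-0.0001 -0.9504 -0.3112]
 [ 1.      0.0001 -0.0004]
 [ 0.0004 -0.3112  0.9504]]
rows 8 travel [3.349, -2.701, -0.233] turn [0.0, -0.0, 0.0385]
```

```bash
python3 -m inch '{"gripper":[1,1,1,1,1,1,1,1,1],"travel":[[3.35,-2.7,-0.23],[3.35,-2.7,-0.23],[3.35,-2.7,-0.23],[3.35,-2.7,-0.23],[3.35,-2.7,-0.23],[3.35,-2.7,-0.23],[3.35,-2.7,-0.23],[3.35,-2.7,-0.23],[0,0,0]],"turn":[[0,0,0.0385],[0,0,0.0385],[0,0,0.0385],[0,0,0.0385],[0,0,0.0385],[0,0,0.0385],[0,0,0.0385],[0,0,0.0385],[0,0,0]]}'
python3 - <<'E'
from h import *
st(); K=optics.calibration('wrist'); pic('wrist','w1')
for t in ['thin_packing']:
    d=optics.trace('wrist',t)[0]; m=d['region'].astype(np.uint8); print(d['confidence'],m.sum())
    c=max(cv2.findContours(m,0,2)[0],key=cv2.contourArea)[:,0]
    q=np.array([ray('wrist',u,v,.010,K)[:2] for u,v in c],np.float32)*1000; print(cv2.minAreaRect(q))
E
```

```text
time_s: 1.9
ee_pos: [0.4033, -0.287, 0.2502]
tool_rot: [[1.0, 0.006, 0.002], [0.006, -1.0, 0.001], [0.002, -0.0, -1.0]]
ft_force: [-0.2, -1.3, -0.8]
grip_width: 0.0853
grasp_force: 0.0
t 1.9 p [ 0.4033 -0.287   0.2502] yaw -89.65 F [-0.2 -1.3 -0.8] w 0.0853 g 0.0 q [-42.8  11.9  -5.9  72.2   0.1 136.8]
0.68 3659
((421.1669921875, -289.5540771484375), (51.269893646240234, 81.22233581542969), 82.37605285644531)
```

View pics/w1.png

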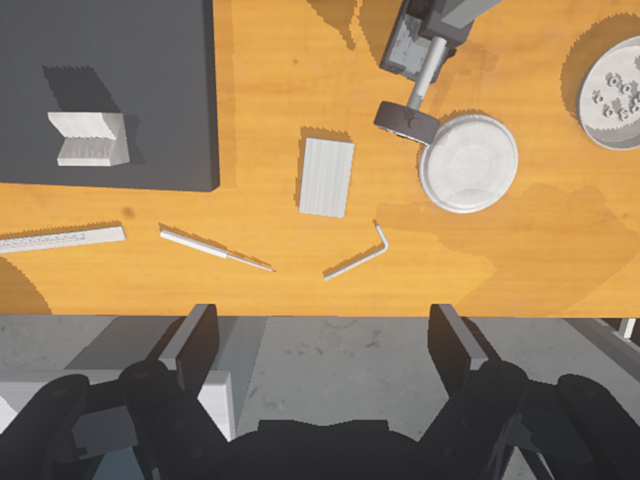

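The wrist image shows the thin packing at about (327,176), clear of neighbours. The set block is at (90,138) and the gauge at the top right. The packing measures 51x81 mm, which fits. I'll grip it across 50 mm.

```bash
python3 - <<'E'
from h import *
st(); go([.4212,-.2896,.06],82.4,5)
E
```

```text
t 2.0 p [ 0.4007 -0.2895  0.2498] yaw -89.85 F [-0.1  0.   0.2] w 0.0853 g 0.0 q [-43.2  11.9  -5.9  72.1  -0.  136.7]
rows 5 travel [0.411, -0.021, 3.796] turn [0.0001, 0.0, 0.027]
```

```bash
python3 -m inch '{"gripper":[1,1,1,1,1,1,1],"travel":[[0.41,-0.02,3.8],[0.41,-0.02,3.8],[0.41,-0.02,3.8],[0.41,-0.02,3.8],[0.41,-0.02,3.8],[0,0,0],[0,0,0]],"turn":[[0,0,0.027],[0,0,0.027],[0,0,0.027],[0,0,0.027],[0,0,0.027],[0,0,0],[0,0,0]]}'
python3 - <<'E'
from h import *
st(); go([.4212,-.2896,-.001],82.4,3)
E
```

```text
time_s: 2.7
ee_pos: [0.4194, -0.2906, 0.0598]
tool_rot: [[0.991, -0.136, -0.002], [-0.136, -0.991, 0.001], [-0.002, -0.001, -1.0]]
ft_force: [1.5, -0.0, 0.2]
grip_width: 0.0854
grasp_force: 0.0
t 2.7 p [ 0.4194 -0.2906  0.0598] yaw -97.8 F [ 1.5 -0.   0.2] w 0.0854 g 0.0 q [-41.8  21.3 -22.8  46.   -0.  146. ]
rows 3 travel [0.059, -0.04, 2.027] turn [-0.0003, 0.0006, -0.0012]
```

```bash
python3 -m inch '{"gripper":[1,1,1,1,1,0,-0.3,-0.3,-0.3,-0.3,-0.3,-0.3],"travel":[[0.06,0,2],[0,0,2],[0,0,1],[0,0,1],[0,0,0],[0,0,0],[0,0,0],[0,0,0],[0,0,0],[0,0,0],[0,0,0],[0,0,0]],"turn":[[0,0,0],[0,0,0],[0,0,0],[0,0,0],[0,0,0],[0,0,0],[0,0,0],[0,0,0],[0,0,0],[0,0,0],[0,0,0],[0,0,0]]}'
```

```text
time_s: 3.9
ee_pos: [0.422, -0.2906, 0.001]
tool_rot: [[0.991, -0.134, 0.002], [-0.134, -0.991, -0.001], [0.002, 0.001, -1.0]]
ft_force: [-0.0, 1.0, 6.7]
grip_width: 0.048
grasp_force: 61.7
```

```bash
python3 -m inch '{"gripper":[-0.3,-0.3,-0.3,-0.3],"travel":[[0,0,-2],[0,0,-4.5],[0,0,-4.5],[0,0,-4.5]],"turn":[[0,0,0],[0,0,0],[0,0,0],[0,0,0]]}'
python3 - <<'E'
from h import *
st(); go([.40,-.03,.22],90)
E
```

```text
time_s: 4.3
ee_pos: [0.4206, -0.2896, 0.1561]
tool_rot: [[0.991, -0.135, -0.001], [-0.135, -0.991, 0.001], [-0.001, -0.001, -1.0]]
ft_force: [0.3, -0.8, -3.9]
grip_width: 0.0477
grasp_force: 63.7
t 4.3 p [ 0.4206 -0.2896  0.1561] yaw -97.74 F [ 0.3 -0.8 -3.9] w 0.0477 g 63.7 q [-41.7  16.3 -14.3  59.5  -0.  146.1]
rows 6 travel [-0.683, -4.29, -1.063] turn [-0.0001, 0.0002, -0.0225]
```

```bash
python3 -m inch '{"gripper":[-0.3,-0.3,-0.3,-0.3,-0.3,-0.3,-0.3,-0.3,-0.3],"travel":[[-0.68,-4.29,-1],[-0.68,-4.29,-1],[-0.68,-4.29,-1],[-0.68,-4.29,-1],[-0.68,-4.29,-1],[-0.68,-4.29,-1],[0,0,0],[0,0,0],[0,0,0]],"turn":[[0,0,-0.0225],[0,0,-0.0225],[0,0,-0.0225],[0,0,-0.0225],[0,0,-0.0225],[0,0,-0.0225],[0,0,0],[0,0,0],[0,0,0]]}'
python3 - <<'E'
from h import *
st(); K=optics.calibration('wrist'); pic('wrist','w2')
d=optics.landmark_of('wrist','set_block')[0]; print(d['confidence'],w('wrist',d['position'],K))
d=optics.trace('wrist','set_block')[0]; m=d['region'].astype(np.uint8); print(d['confidence'],m.sum())
np.save('m2.npy',m); import pickle; pickle.dump(K,open('K2.pkl','wb'))
t=cv2.imread('pics/w2.png'); c=cv2.findContours(m,0,2)[0]; x,y,ww,hh=cv2.boundingRect(max(c,key=cv2.contourArea)); print(x,y,ww,hh)
s=6; t=t[y-12:y+hh+12,x-12:x+ww+12]; cv2.imwrite('pics/w2c.png',cv2.resize(t,None,fx=s,fy=s,interpolation=0)); print(t.shape)
E
```

```text
time_s: 5.2
ee_pos: [0.4008, -0.0312, 0.2145]
tool_rot: [[1.0, -0.001, -0.0], [-0.001, -1.0, -0.001], [-0.0, 0.001, -1.0]]
ft_force: [0.2, -0.4, -3.2]
grip_width: 0.0478
grasp_force: 63.8
t 5.2 p [ 0.4008 -0.0312  0.2145] yaw -90.05 F [ 0.2 -0.4 -3.2] w 0.0478 g 63.8 q [-13.5   2.1 -22.6  65.3  -0.  166.6]
0.65 [ 0.4653 -0.0806  0.0403]
0.6 3753
352 108 67 63
(87, 91, 3)
```

View pics/w2.png

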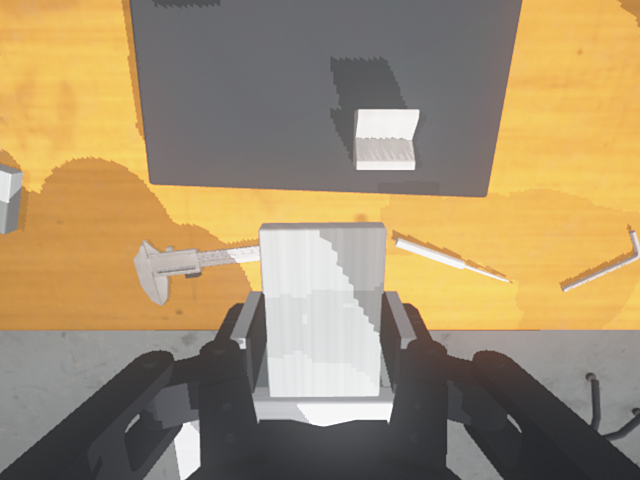

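View pics/w2c.png

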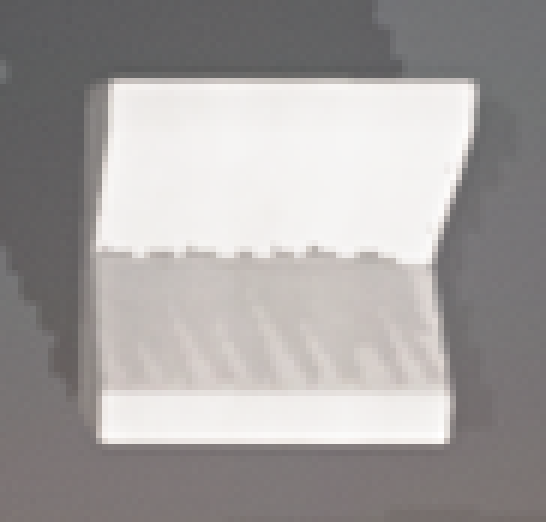

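The wrist image shows the packing held squarely at (322,310), and the set block at (385,140) with its groove across the image. The enlarged crop gives its four top corners: (108,80), (478,80), (100,443), (450,443).

```bash
cat >> h.py <<'E'
def rectfit(c,pts,z,K):  # mean and edges of top quad given order bl,br,fl,fr
    q=np.array([ray(c,u,v,z,K)[:2] for u,v in pts]); e=lambda a,b:q[b]-q[a]
    m=q.mean(0); L=[np.linalg.norm(e(*k)) for k in((0,1),(2,3),(0,2),(1,3))]
    d=e(1,0)+e(3,2); return m,np.array(L)*1000,np.degrees(np.arctan2(d[1],d[0])),q
E
python3 - <<'E'
from h import *
import pickle; K=pickle.load(open('K2.pkl','rb'))
P=np.array([(108,80),(478,80),(100,443),(450,443)])/6+np.array([340,96])-.5
print(rectfit('wrist',P,.074,K))
# granite front edge corners
G=[(150,183.5),(488,196)]; q=np.array([ray('wrist',u,v,.04,K) for u,v in G]); print(q, np.linalg.norm(q[1]-q[0]), np.degrees(np.arctan2(*(q[0]-q[1])[[1,0]])))
# held plate front edge at TCP height-ish
for u,v in [(260,224),(386,222),(262,398),(380,398)]: print(ray('wrist',u,v,manip.get_state()['ee_pos'][2]+.008,K))
E
```

```text
(array([ 0.4636, -0.0802]), array([45.329 , 45.0845, 44.1815, 44.1827]), np.float64(89.94831582958567), array([[ 0.4857, -0.0575],
       [ 0.4857, -0.1028],
       [ 0.4416, -0.0577],
       [ 0.4415, -0.1028]]))
[[ 0.4247  0.1194  0.04  ]
 [ 0.4133 -0.1783  0.04  ]] 0.29791998058646596 87.80436438639315
[ 0.4413 -0.0077  0.2223]
[ 0.442  -0.0563  0.2223]
[ 0.3584 -0.0041  0.2223]
[ 0.3584 -0.058   0.2223]
```

```bash
python3 - <<'E'
from h import *
st(); go([.464,.030,.10],89.95,4)
E
```

```text
t 5.35 p [ 0.4008 -0.0316  0.2143] yaw -90.13 F [-0.2  0.5 -3.2] w 0.0475 g 63.8 q [-13.6   2.1 -22.6  65.4  -0.  166.6]
rows 4 travel [1.579, -1.543, 2.857] turn [0.0, 0.0002, -0.0004]
```

```bash
python3 -m inch '{"gripper":[-0.3,-0.3,-0.3,-0.3,-0.3,-0.3,-0.3],"travel":[[1.58,-1.54,2.8],[1.58,-1.54,2.8],[1.58,-1.54,2.8],[1.58,-1.54,2.8],[0,0,2],[0,0,1.5],[0,0,0]],"turn":[[0,0,0],[0,0,0],[0,0,0],[0,0,0],[0,0,0],[0,0,0],[0,0,0]]}'
python3 - <<'E'
from h import *
st(); go([.464,.030,.042],89.95,4)
E
```

```text
time_s: 6.05
ee_pos: [0.462, 0.0303, 0.0652]
tool_rot: [[1.0, -0.002, -0.006], [-0.002, -1.0, 0.0], [-0.006, -0.0, -1.0]]
ft_force: [-0.8, 0.0, -2.7]
grip_width: 0.0477
grasp_force: 63.7
t 6.05 p [0.462  0.0303 0.0652] yaw -90.1 F [-0.8  0.  -2.7] w 0.0477 g 63.7 q [ -4.1  16.4 -29.2  44.7  -0.  176. ]
rows 4 travel [0.052, 0.007, 0.58] turn [-0.0, 0.0014, -0.0002]
```

```bash
python3 -m inch '{"gripper":[-0.3,-0.3,-0.3,-0.3,-0.3],"travel":[[0,0,1],[0,0,0.5],[0,0,0.3],[0,0,0],[0,0,0]],"turn":[[0,0,0],[0,0,0],[0,0,0],[0,0,0],[0,0,0]]}'
```

```text
time_s: 6.55
ee_pos: [0.4644, 0.0308, 0.05]
tool_rot: [[1.0, -0.0, 0.001], [-0.0, -1.0, -0.0], [0.001, 0.0, -1.0]]
ft_force: [0.3, -0.4, -2.7]
grip_width: 0.0477
grasp_force: 63.7
```

```bash
python3 -m inch '{"gripper":[-0.3,-0.3,-0.3,-0.3],"travel":[[0,-0.05,0.4],[0,0,0.3],[0,0,0.1],[0,0,0]],"turn":[[0,0,0],[0,0,0],[0,0,0],[0,0,0]]}'
```

```text
time_s: 6.95
ee_pos: [0.4638, 0.0315, 0.0414]
tool_rot: [[1.0, -0.0, -0.001], [-0.0, -1.0, -0.0], [-0.001, 0.0, -1.0]]
ft_force: [-0.1, 0.0, -3.2]
grip_width: 0.0481
grasp_force: 63.8
```

```bash
python3 -m inch '{"gripper":[-0.3,-0.3,-0.3,-0.3],"travel":[[0,0.13,0],[0,0,0.05],[0,0,0.05],[0,0,0]],"turn":[[0,0,0],[0,0,0],[0,0,0],[0,0,0]]}'
```

```text
time_s: 7.35
ee_pos: [0.4643, 0.03, 0.041]
tool_rot: [[1.0, -0.0, 0.0], [-0.0, -1.0, -0.0], [0.0, 0.0, -1.0]]
ft_force: [-1.2, -0.5, 1.2]
grip_width: 0.0474
grasp_force: 64.1
```

```bash
python3 -m inch '{"gripper":[0.4,0.4,0.6,1,1,1,1,1,1,1],"travel":[[0,0,0],[0,0,0],[0,0,0],[0,0,-1],[0,0,-3],[-1.4,1,-4],[-1.4,1,-4],[-1.4,1,-4],[0,0,0],[0,0,0]],"turn":[[0,0,0],[0,0,0],[0,0,0],[0,0,0],[0,0,0],[0,0,0],[0,0,0],[0,0,0],[0,0,0],[0,0,0]]}'
python3 - <<'E'
from h import *
import pickle
st(); K=optics.calibration('wrist'); pic('wrist','w3'); pickle.dump(K,open('K3.pkl','wb'))
t=cv2.imread('pics/w3.png'); cv2.imwrite('pics/w3c.png',cv2.resize(t[70:270,180:446],(798,600),interpolation=0))
E
```

```text
time_s: 8.35
ee_pos: [0.4231, -0.0001, 0.2022]
tool_rot: [[1.0, -0.001, 0.004], [-0.001, -1.0, -0.001], [0.004, 0.001, -1.0]]
ft_force: [-0.5, -0.7, -0.4]
grip_width: 0.0849
grasp_force: 0.0
t 8.35 p [ 0.4231 -0.0001  0.2022] yaw -90.04 F [-0.5 -0.7 -0.4] w 0.0849 g 0.0 q [ -8.6   4.7 -21.7  63.5   0.  171.4]
```

View pics/w3c.png

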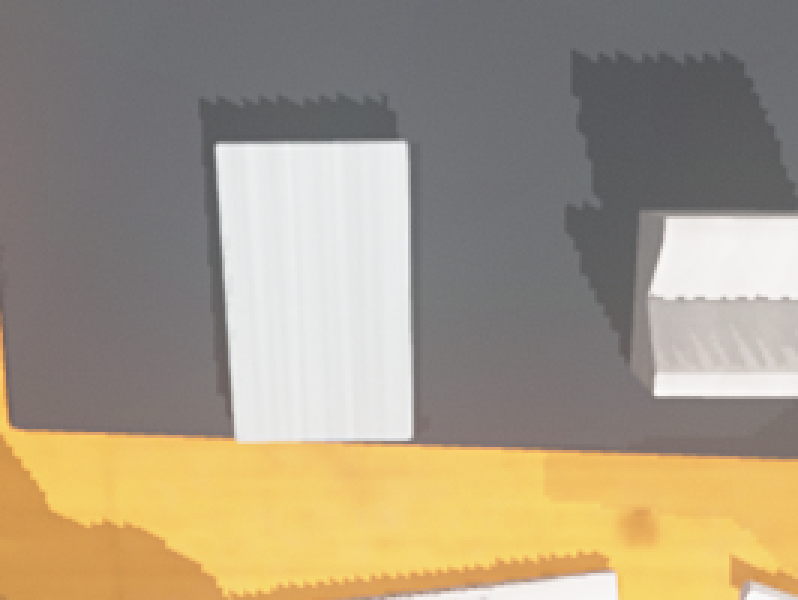

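The crop shows the packing on the granite with corners at (215,143), (408,141), (236,441), (413,438), its front edge near the granite's front edge. The set block is at right, undisturbed.

```bash
python3 - <<'E'
from h import *
import pickle; K=pickle.load(open('K3.pkl','rb'))
o=np.array([180,70])-.5
print(rectfit('wrist',np.array([(215,143),(409,141),(236,441),(413,438)])/3+o,.05,K))
for p in [(666,217),(653,397)]: print(ray('wrist',*(np.array(p)/3+o),.074,K))
for p in [(10,429),(798,459)]: print(ray('wrist',*(np.array(p)/3+o),.04,K))
# loose block pos from top/scene ; next view
st(); go([.63,.02,.22],0)
E
```

```text
(array([0.4636, 0.029 ]), array([49.9022, 49.486 , 79.2496, 78.8723]), np.float64(90.7291143905242), array([[0.5029, 0.0543],
       [0.5033, 0.0044],
       [0.4237, 0.0533],
       [0.4245, 0.0038]]))
[ 0.4858 -0.0579  0.074 ]
[ 0.4415 -0.0575  0.074 ]
[0.4246 0.12   0.04  ]
[ 0.4154 -0.1078  0.04  ]
t 8.4 p [0.4223 0.0001 0.2009] yaw -90.02 F [-0.6  0.8  0.8] w 0.0856 g 0.0 q [ -8.6   4.8 -21.8  63.4   0.  171.4]
rows 12 travel [1.323, -1.405, -0.158] turn [-0.0001, -0.0001, 0.1309]
```

```bash
cat >> h.py <<'E'
def gt(p,turn,N):
    s=manip.get_state(); D=np.array(p)-s['ee_pos']; R=np.array(s['tool_rot'])
    S=sum(R@Rn.from_rotvec([0,0,turn*k/N]).as_matrix() for k in range(N))
    print('rows',N,'travel',np.round(np.linalg.solve(S,D)*100,3).tolist(),'turnz',turn/N)
E
python3 - <<'E'
from h import *
gt([.65,.02,.22],-2.96,20)
E
```

```text
rows 20 travel [0.423, 1.643, -0.094] turnz -0.148
```

```bash
python3 -m inch '{"gripper":[1,1,1,1,1,1,1,1,1,1,1,1,1,1,1,1,1,1,1,1],"travel":[[0.42,1.64,-0.1],[0.42,1.64,-0.1],[0.42,1.64,-0.1],[0.42,1.64,-0.1],[0.42,1.64,-0.1],[0.42,1.64,-0.1],[0.42,1.64,-0.1],[0.42,1.64,-0.1],[0.42,1.64,-0.1],[0.42,1.64,-0.1],[0.42,1.64,-0.1],[0.42,1.64,-0.1],[0.42,1.64,-0.1],[0.42,1.64,-0.1],[0.42,1.64,-0.1],[0.42,1.64,-0.1],[0.42,1.64,-0.1],[0.42,1.64,-0.1],[0.42,1.64,-0.1],[0.42,1.64,-0.1]],"turn":[[0,0,-0.148],[0,0,-0.148],[0,0,-0.148],[0,0,-0.148],[0,0,-0.148],[0,0,-0.148],[0,0,-0.148],[0,0,-0.148],[0,0,-0.148],[0,0,-0.148],[0,0,-0.148],[0,0,-0.148],[0,0,-0.148],[0,0,-0.148],[0,0,-0.148],[0,0,-0.148],[0,0,-0.148],[0,0,-0.148],[0,0,-0.148],[0,0,-0.148]]}'
python3 -m inch '{"gripper":[1,1],"travel":[[0,0,0],[0,0,0]],"turn":[[0,0,0],[0,0,0]]}'
python3 - <<'E'
from h import *
import pickle
st(); K=optics.calibration('wrist'); pic('wrist','w4'); pickle.dump(K,open('K4.pkl','wb'))
for d in optics.landmark_of('wrist','loose_block'): print(d['confidence'],w('wrist',d['position'],K))
for i,d in enumerate(optics.trace('wrist','loose_block')):
    m=d['region'].astype(np.uint8); print(d['confidence'],cv2.boundingRect(m))
E
```

```text
time_s: 10.4
ee_pos: [0.6489, 0.0208, 0.2179]
tool_rot: [[-0.985, 0.174, -0.004], [0.174, 0.985, 0.0], [0.004, -0.0, -1.0]]
ft_force: [-0.1, -0.5, -0.0]
grip_width: 0.0851
grasp_force: 0.0
time_s: 10.6
ee_pos: [0.6487, 0.02, 0.2189]
tool_rot: [[-0.983, 0.182, -0.003], [0.182, 0.983, -0.0], [0.003, -0.001, -1.0]]
ft_force: [0.1, -0.1, 0.1]
grip_width: 0.0857
grasp_force: 0.0
t 10.6 p [0.6487 0.02   0.2189] yaw 79.49 F [ 0.1 -0.1  0.1] w 0.0857 g 0.0 q [-3.8 31.1 17.7 76.7 -0.   6.7]
0.82 [ 0.6966  0.0168 -0.0042]
0.65 [ 0.6917 -0.0902 -0.0003]
0.86 (305, 225, 49, 55)
0.69 (191, 235, 68, 67)
```

View pics/w4.png

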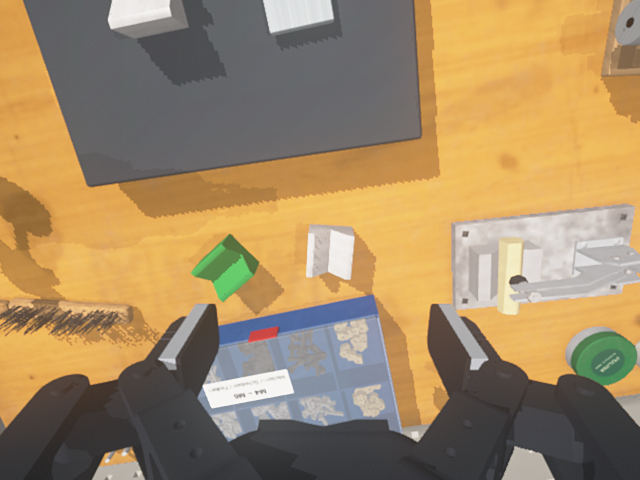

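The wrist image, whose up is towards the robot, shows the grey block at (330,252) and the green look-alike at (226,268). A blue box lies behind them, its near edge running from (217,328) to (375,297). I need a zoom for the block corners and the box.

```bash
python3 - <<'E'
from h import *
import pickle; K=pickle.load(open('K4.pkl','rb'))
for z in (0,.02,.045): print(z,[ray('wrist',u,v,z,K)[:2] for u,v in [(375,297),(217,330)]])
t=cv2.imread('pics/w4.png'); cv2.imwrite('pics/w4c.png',cv2.resize(t[210:345,225:405],(800,600),interpolation=0))
E
```

```text
0 [array([0.7672, 0.0557]), array([ 0.7759, -0.1274])]
0.02 [array([0.7564, 0.0545]), array([ 0.7646, -0.1185])]
0.045 [array([0.7428, 0.053 ]), array([ 0.7504, -0.1073])]
```

View pics/w4c.png

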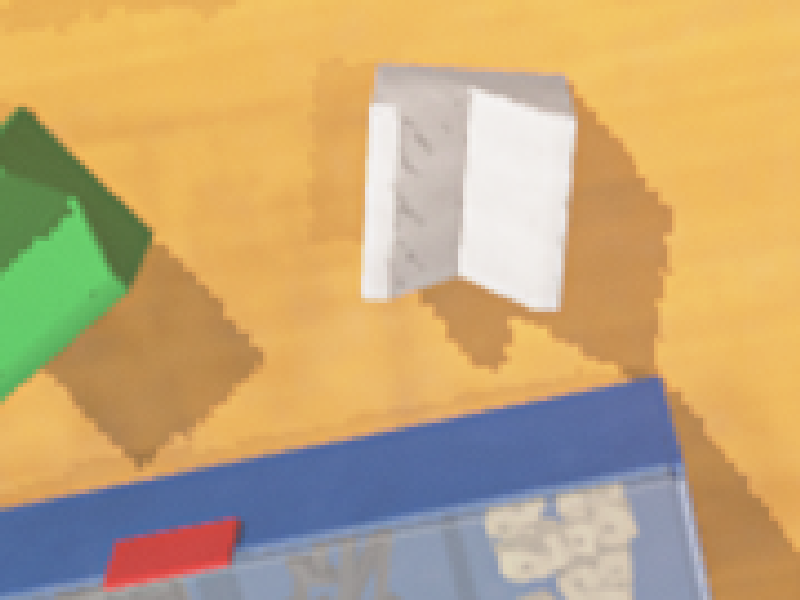

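```bash
python3 - <<'E'
from h import *
import pickle; K=pickle.load(open('K4.pkl','rb'))
P=np.array([(370,103),(576,118),(362,298),(560,311)])/4.4444+np.array([225,210])-.5
m,L,a,q=rectfit('wrist',P,.034,K); print(m,L,a,q)
d=(q[2]-q[0])+(q[3]-q[1]); print('groove dir',np.degrees(np.arctan2(d[1],d[0])))
print([ray('wrist',225+683/4.444,210+468/4.444,z,K) for z in (.03,.04,.05)])
E
```

```text
[0.6979 0.0166] [43.9848 43.9565 45.2723 45.0603] -104.7333509921582 [[ 0.6702  0.0006]
 [ 0.6815  0.0431]
 [ 0.7143 -0.01  ]
 [ 0.7253  0.0326]]
groove dir -13.500413449140485
[array([0.7724, 0.0547, 0.03  ]), array([0.7664, 0.0541, 0.04  ]), array([0.7603, 0.0534, 0.05  ])]
```

```bash
python3 - <<'E'
from h import *
st(); go([.6979,.0166,.06],75.9,5)
E
```

```text
t 10.75 p [0.649  0.0189 0.2199] yaw 79.46 F [ 0.1 -0.5  0.4] w 0.0854 g 0.0 q [-3.9 31.  17.7 76.8 -0.   6.6]
rows 5 travel [-0.969, 0.159, 3.198] turn [-0.0001, -0.0002, 0.0124]
```

```bash
python3 -m inch '{"gripper":[0.5,0.5,0.5,0.5,0.5,0.5,0.5,0.5],"travel":[[-0.97,0.16,3.2],[-0.97,0.16,3.2],[-0.97,0.16,3.2],[-0.97,0.16,3.2],[-0.97,0.16,3.2],[0,0,0],[0,0,0],[0,0,0]],"turn":[[0,0,0.0124],[0,0,0.0124],[0,0,0.0124],[0,0,0.0124],[0,0,0.0124],[0,0,0],[0,0,0],[0,0,0]]}'
python3 - <<'E'
from h import *
st(); go([.6979,.0166,.007],75.9,3)
E
```

```text
time_s: 11.55
ee_pos: [0.6994, 0.017, 0.063]
tool_rot: [[-0.97, 0.242, 0.003], [0.242, 0.97, -0.0], [-0.003, 0.0, -1.0]]
ft_force: [-0.6, 0.5, 0.3]
grip_width: 0.0638
grasp_force: 0.0
t 11.55 p [0.6994 0.017  0.063 ] yaw 75.99 F [-0.6  0.5  0.3] w 0.0638 g 0.0 q [-3.8 40.8 11.5 60.5 -0.  10.2]
rows 3 travel [0.049, -0.027, 1.866] turn [0.0001, 0.001, 0.0005]
```

```bash
python3 -m inch '{"gripper":[0.5,0.5,0.5,0.5,0.2,-0.3,-0.3,-0.3,-0.3,-0.3],"travel":[[0.05,0,2],[0,0,2],[0,0,1.4],[0,0,0],[0,0,0],[0,0,0],[0,0,0],[0,0,0],[0,0,0],[0,0,0]],"turn":[[0,0,0],[0,0,0],[0,0,0],[0,0,0],[0,0,0],[0,0,0],[0,0,0],[0,0,0],[0,0,0],[0,0,0]]}'
```

```text
time_s: 12.55
ee_pos: [0.6993, 0.0175, 0.0086]
tool_rot: [[-0.97, 0.241, 0.003], [0.241, 0.97, -0.0], [-0.003, 0.0, -1.0]]
ft_force: [-0.3, -1.1, 7.0]
grip_width: 0.0431
grasp_force: 62.7
```

```bash
python3 -m inch '{"gripper":[-0.3,-0.3,-0.3,-0.3],"travel":[[0,0,-2],[0,0,-4],[0,0,-4],[0,0,-4]],"turn":[[0,0,0],[0,0,0],[0,0,0],[0,0,0]]}'
python3 - <<'E'
from h import *
st(); go([.4637,.0298,.13],-.05,10)
E
```

```text
time_s: 12.95
ee_pos: [0.697, 0.0178, 0.1473]
tool_rot: [[-0.97, 0.241, -0.002], [0.241, 0.97, 0.0], [0.002, -0.0, -1.0]]
ft_force: [1.3, -0.4, -2.4]
grip_width: 0.0428
grasp_force: 61.7
t 12.95 p [0.697  0.0178 0.1473] yaw 76.03 F [ 1.3 -0.4 -2.4] w 0.0428 g 61.7 q [-3.7 38.3 19.6 71.4  0.  10.2]
rows 10 travel [1.771, -1.787, 0.175] turn [-0.0002, -0.0001, 0.1328]
```

```bash
python3 -m inch '{"gripper":[-0.3,-0.3,-0.3,-0.3,-0.3,-0.3,-0.3,-0.3,-0.3,-0.3,-0.3,-0.3,-0.3],"travel":[[1.77,-1.79,0.17],[1.77,-1.79,0.17],[1.77,-1.79,0.17],[1.77,-1.79,0.17],[1.77,-1.79,0.17],[1.77,-1.79,0.17],[1.77,-1.79,0.17],[1.77,-1.79,0.17],[1.77,-1.79,0.17],[1.77,-1.79,0.17],[0,0,0],[0,0,0],[0,0,0]],"turn":[[0,0,0.1328],[0,0,0.1328],[0,0,0.1328],[0,0,0.1328],[0,0,0.1328],[0,0,0.1328],[0,0,0.1328],[0,0,0.1328],[0,0,0.1328],[0,0,0.1328],[0,0,0],[0,0,0],[0,0,0]]}'
python3 - <<'E'
from h import *
import pickle
st(); K=optics.calibration('wrist'); pic('wrist','w5'); pickle.dump(K,open('K5.pkl','wb'))
go([.4637,.0298,.07],-.05,4)
E
```

```text
time_s: 14.25
ee_pos: [0.4653, 0.0291, 0.1299]
tool_rot: [[0.0, 1.0, 0.001], [1.0, -0.0, -0.0], [-0.0, 0.001, -1.0]]
ft_force: [0.3, 0.1, -3.1]
grip_width: 0.0429
grasp_force: 61.8
t 14.25 p [0.4653 0.0291 0.1299] yaw -0.03 F [ 0.3  0.1 -3.1] w 0.0429 g 61.8 q [ -4.2  12.6 -23.5  53.9  -0.   85.8]
rows 4 travel [0.019, -0.045, 1.497] turn [0.0003, 0.0001, 0.0]
```

View pics/w5.png

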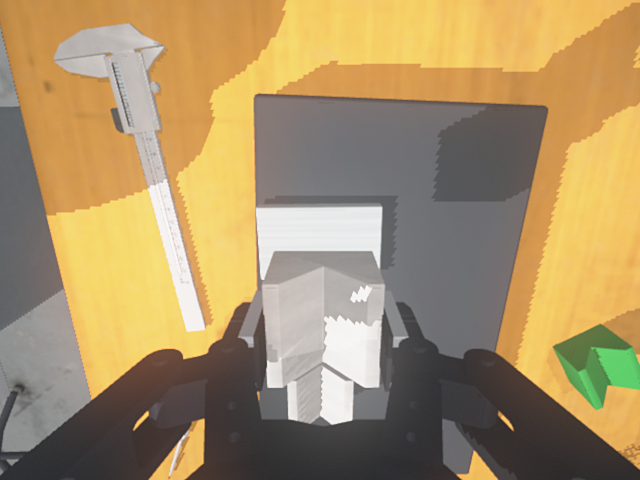

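The image shows the packing on the granite with its near edge at row 205. The held block is at (323,330), its V line in the same column as the set block's V behind it at (322,395). I'll check where the block sits in the grip.

```bash
python3 - <<'E'
from h import *
import pickle; K=pickle.load(open('K5.pkl','rb'))
print(rectfit('wrist',[(263,282),(384,279),(266,388),(381,388)],.155,K))
E
```

```text
(array([0.4658, 0.0295]), array([42.8866, 45.3086, 45.8821, 47.0636]), np.float64(-179.29834739531344), array([[0.4444, 0.0522],
       [0.4872, 0.0533],
       [0.4432, 0.0063],
       [0.4885, 0.0063]]))
```

```bash
python3 - <<'E'
import cv2
t=cv2.imread('pics/w5.png'); cv2.imwrite('pics/w5c.png',cv2.resize(t[240:440,230:420],(570,600),interpolation=0))
E
```

```text
(no output)
```

View pics/w5c.png

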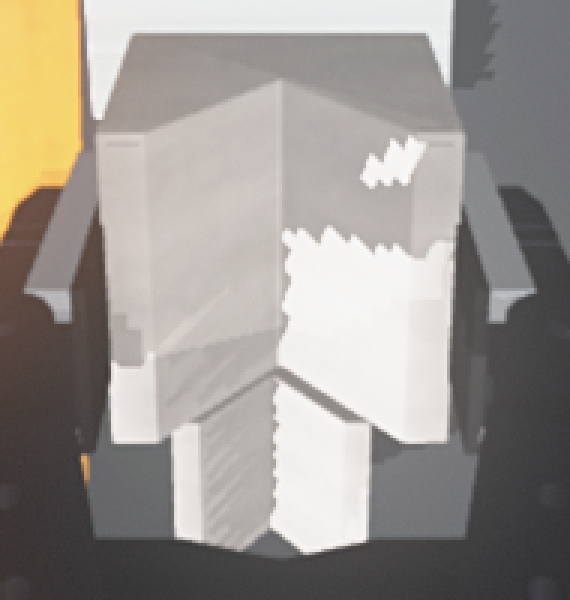

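```bash
python3 - <<'E'
from h import *
import pickle; K=pickle.load(open('K5.pkl','rb')); o=np.array([230,240])-.5
for z in (.152,.155,.158):print(rectfit('wrist',np.array([(98,133),(465,132),(112,442),(446,442)])/3+o,z,K)[:3])
print([ray('wrist',*(np.array(p)/3+o),.074,K) for p in((172,423),(371,423))])
E
```

```text
(array([0.4656, 0.0272]), array([44.5823, 44.9283, 45.7324, 45.8755]), np.float64(-179.97026528588597))
(array([0.4656, 0.0292]), array([43.4731, 43.8105, 44.5946, 44.7341]), np.float64(-179.97026528588597))
(array([0.4656, 0.0312]), array([42.3639, 42.6927, 43.4568, 43.5928]), np.float64(-179.97026528588594))
[array([ 0.4418, -0.0578,  0.074 ]), array([ 0.4856, -0.0578,  0.074 ])]
```

```bash
python3 -m inch '{"gripper":[-0.3,-0.3,-0.3,-0.3,-0.3,-0.3,-0.3],"travel":[[0.06,-0.17,2],[0,0,2],[0,0,1.5],[0,0,0.7],[0,0,0],[0,0,0],[0,0,0]],"turn":[[0,0,0],[0,0,0],[0,0,0],[0,0,0],[0,0,0],[0,0,0],[0,0,0]]}'
```

```text
time_s: 15.0
ee_pos: [0.4638, 0.0299, 0.0686]
tool_rot: [[0.001, 1.0, 0.002], [1.0, -0.001, -0.0], [-0.0, 0.002, -1.0]]
ft_force: [0.1, 0.6, -2.6]
grip_width: 0.0426
grasp_force: 61.8
```

```bash
python3 -m inch '{"gripper":[-0.3,-0.3,-0.3,-0.3,-0.3,-0.3],"travel":[[0,0,0.4],[0,0,0.3],[0,0,0.15],[0,0,0.1],[0,0,0],[0,0,0]],"turn":[[0,0,0],[0,0,0],[0,0,0],[0,0,0],[0,0,0],[0,0,0]]}'
```

```text
time_s: 15.6
ee_pos: [0.4625, 0.0301, 0.0586]
tool_rot: [[0.001, 1.0, -0.0], [1.0, -0.001, -0.0], [-0.0, -0.0, -1.0]]
ft_force: [-2.0, -0.0, 4.8]
grip_width: 0.0429
grasp_force: 62.6
```

```bash
python3 -m inch '{"gripper":[0.2,0.5,0.5,0.5,0.5,0.5,0.5,0.5,0.5],"travel":[[0,0,0],[0,0,0],[0,0,0],[0,0,-1],[0,0,-3],[-1.5,0,-5],[-1.5,0,-5],[0,0,0],[0,0,0]],"turn":[[0,0,0],[0,0,0],[0,0,0],[0,0,0],[0,0,0],[0,0,0],[0,0,0],[0,0,0],[0,0,0]]}'
python3 - <<'E'
from h import *
import pickle
st(); K=optics.calibration('wrist'); pic('wrist','w6'); pickle.dump(K,open('K6.pkl','wb'))
for t,z in (('set_block',.04),('loose_block',.05)):
    for d in optics.trace('wrist',t)[:2]: print(t,d['confidence'],cv2.boundingRect(d['region'].astype(np.uint8)))
print(proj('wrist',[.4637,.03,.084],K),proj('wrist',[.4637,-.08,.074],K))
t=cv2.imread('pics/w6.png'); u,v=proj('wrist',[.4637,-.025,.074],K).astype(int); print(u,v)
t=t[v-105:v+105,u-70:u+70]; print(t.shape); cv2.imwrite('pics/w6c.png',cv2.resize(t,None,fx=2.857,fy=2.857,interpolation=0))
E
```

```text
time_s: 16.5
ee_pos: [0.4641, 0.0008, 0.196]
tool_rot: [[0.002, 1.0, 0.004], [1.0, -0.002, -0.001], [-0.001, 0.004, -1.0]]
ft_force: [-0.9, 1.4, -0.2]
grip_width: 0.0638
grasp_force: 0.0
t 16.5 p [0.4641 0.0008 0.196 ] yaw -0.1 F [-0.9  1.4 -0.2] w 0.0638 g 0.0 q [ -7.7   9.5 -17.   63.3   0.   82.4]
set_block 0.91 (294, 278, 55, 65)
set_block 0.26 (267, 59, 237, 332)
loose_block 0.88 (288, 153, 64, 68)
loose_block 0.63 (520, 264, 77, 69)
[321.179 190.147] [321.6166 319.236 ]
321 257
(210, 140, 3)
```

View pics/w6c.png

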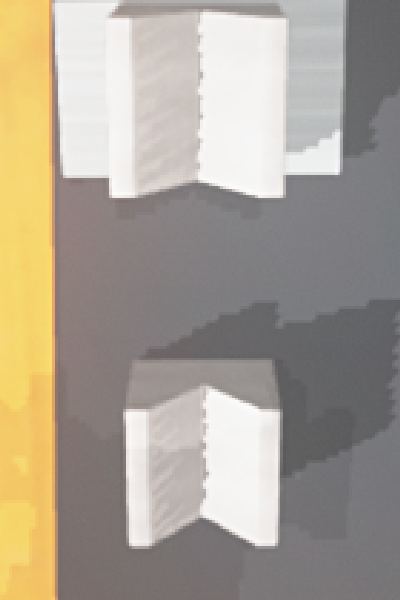

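The crop shows the loose block standing on the packing, with corners at (107,15), (287,15), (110,196), (285,196). The set block is in line below it, with corners at (125,411), (281,411), (131,546), (278,546).

```bash
python3 - <<'E'
from h import *
import pickle; K=pickle.load(open('K6.pkl','rb')); o=np.array([251,152])-.5
a=rectfit('wrist',np.array([(107,15),(287,15),(110,196),(285,196)])/2.857+o,.084,K)
b=rectfit('wrist',np.array([(125,411),(281,411),(131,546),(278,546)])/2.857+o,.074,K)
print(a[:3],b[:3],a[0]-b[0])
st(); go([.50,.38,.24],0,8)
E
```

```text
(array([0.4626, 0.0306]), array([43.3187, 44.4827, 45.2139, 45.2447]), np.float64(179.8536897368525)) (array([ 0.4639, -0.0803]), array([44.1607, 43.5709, 44.5084, 44.5302]), np.float64(179.76330198634176)) [-0.0013  0.1109]
t 16.65 p [0.4615 0.0016 0.1928] yaw -0.04 F [-0.2  0.1 -0.1] w 0.0642 g 0.0 q [ -7.7   9.6 -17.3  63.2  -0.   82.4]
rows 8 travel [4.73, 0.478, -0.59] turn [-0.0003, -0.0, -0.0001]
```

```bash
python3 - <<'E'
from h import *
go([.52,.375,.25],-9,9)
E
```

```text
rows 9 travel [4.188, 0.357, -0.636] turn [-0.0003, -0.0, 0.0174]
```

```bash
python3 -m inch '{"gripper":[0.8,0.8,0.8,0.8,0.8,0.8,0.8,0.8,0.8,0.8,0.8,0.8],"travel":[[4.19,0.36,-0.63],[4.19,0.36,-0.63],[4.19,0.36,-0.63],[4.19,0.36,-0.63],[4.19,0.36,-0.63],[4.19,0.36,-0.63],[4.19,0.36,-0.63],[4.19,0.36,-0.63],[4.19,0.36,-0.63],[0,0,0],[0,0,0],[0,0,0]],"turn":[[0,0,0.0174],[0,0,0.0174],[0,0,0.0174],[0,0,0.0174],[0,0,0.0174],[0,0,0.0174],[0,0,0.0174],[0,0,0.0174],[0,0,0.0174],[0,0,0],[0,0,0],[0,0,0]]}'
python3 - <<'E'
from h import *
import pickle
st(); K=optics.calibration('wrist'); pic('wrist','w7'); pickle.dump(K,open('K7.pkl','wb'))
for d in optics.landmark_of('wrist','spindle'): print(d['confidence'],w('wrist',d['position'],K))
E
```

```text
time_s: 17.85
ee_pos: [0.5207, 0.3738, 0.2493]
tool_rot: [[0.157, 0.988, -0.002], [0.988, -0.157, -0.002], [-0.002, -0.002, -1.0]]
ft_force: [0.4, -1.0, -0.2]
grip_width: 0.0767
grasp_force: 0.0
t 17.85 p [0.5207 0.3738 0.2493] yaw -9.04 F [ 0.4 -1.  -0.2] w 0.0767 g 0.0 q [ 30.   30.   20.3  80.5  -0.  129.1]
0.81 [0.5598 0.3762 0.0439]
```

View pics/w7.png

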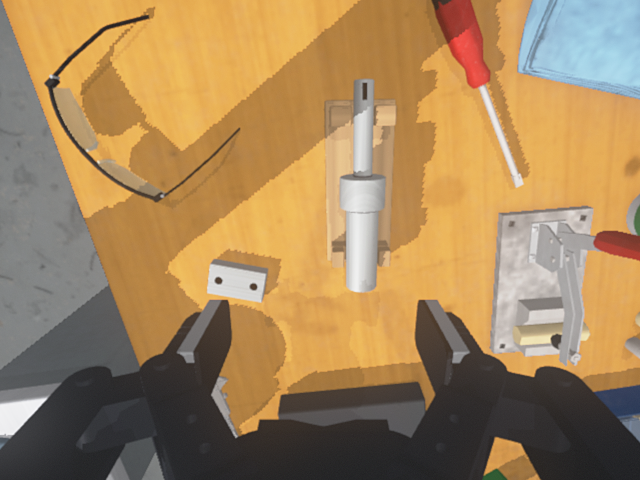

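The image shows the steel spindle in the stand, its thin end at the top (364,82), its collar at (362,195) over columns 341–384 and its thick end at (361,288). The caliper-type clutter is clear of the gripper.

```bash
python3 - <<'E'
from h import *
import pickle; K=pickle.load(open('K7.pkl','rb'))
g=cv2.cvtColor(cv2.imread('pics/w7.png'),cv2.COLOR_BGR2GRAY)
print('col362',[(r,int(g[r,358]),int(g[r,366])) for r in list(range(168,186,1))+list(range(205,218))])
d=optics.trace('wrist','spindle')[0]; m=d['region']; print(d['confidence'])
for r in (90,110,130,150,190,200,225,245,265): c=np.flatnonzero(m[r]); print(r,c.min(),c.max(),ray('wrist',(c.min()+c.max())/2,r,.045,K)[:2])
for r in (178,213): print(ray('wrist',362,r,.067,K))
r=np.flatnonzero(m.any(1)); print(r.min(),r.max(),ray('wrist',364,r.min(),.045,K),ray('wrist',361,r.max(),.05,K))
E
```

```text
col362 [(168, 227, 193), (169, 229, 188), (170, 217, 173), (171, 172, 163), (172, 146, 163), (173, 148, 166), (174, 150, 166), (175, 135, 149), (176, 105, 109), (177, 105, 106), (178, 122, 121), (179, 123, 123), (180, 177, 170), (181, 228, 215), (182, 231, 216), (183, 226, 214), (184, 225, 212), (185, 224, 208), (205, 226, 208), (206, 227, 211), (207, 229, 212), (208, 230, 212), (209, 231, 209), (210, 228, 209), (211, 219, 200), (212, 189, 171), (213, 203, 177), (214, 232, 213), (215, 236, 215), (216, 235, 212), (217, 234, 212)]
0.87
90 354 373 [0.5719 0.4675]
110 353 371 [0.5685 0.4511]
130 353 372 [0.5668 0.4338]
150 353 371 [0.5641 0.4161]
190 339 384 [0.559  0.3788]
200 339 384 [0.5578 0.369 ]
225 345 377 [0.5541 0.3439]
245 347 377 [0.5525 0.3228]
265 346 375 [0.5482 0.3013]
[0.5592 0.3941 0.067 ]
[0.5552 0.3621 0.067 ]
80 291 [0.5733 0.4756 0.045 ] [0.5449 0.2743 0.05  ]
```

```bash
python3 - <<'E'
from h import *
st(); go([.5588,.3775,.10],-7.9,5)
E
```

```text
t 18.0 p [0.5212 0.3735 0.2505] yaw -9.11 F [ 1.   0.4 -0.7] w 0.0769 g 0.0 q [ 30.   29.9  20.4  80.5  -0.  129.1]
rows 5 travel [0.194, 0.733, 3.01] turn [-0.0001, 0.0002, -0.0042]
```

```bash
python3 -m inch '{"gripper":[0.8,0.8,0.8,0.8,0.8,0.8,0.8,0.8],"travel":[[0.19,0.73,3],[0.19,0.73,3],[0.19,0.73,3],[0.19,0.73,3],[0.19,0.73,3],[0,0,0],[0,0,0],[0,0,0]],"turn":[[0,0,-0.0042],[0,0,-0.0042],[0,0,-0.0042],[0,0,-0.0042],[0,0,-0.0042],[0,0,0],[0,0,0],[0,0,0]]}'
python3 - <<'E'
from h import *
st(); go([.5588,.3775,.026],-7.9,3)
E
```

```text
time_s: 18.8
ee_pos: [0.5599, 0.379, 0.103]
tool_rot: [[0.137, 0.991, 0.003], [0.991, -0.137, 0.001], [0.002, 0.002, -1.0]]
ft_force: [0.3, 0.7, 0.7]
grip_width: 0.0764
grasp_force: 0.0
t 18.8 p [0.5599 0.379  0.103 ] yaw -7.85 F [0.3 0.7 0.7] w 0.0764 g 0.0 q [ 28.7  36.6   9.8  63.1   0.  126.6]
rows 3 travel [-0.058, -0.033, 2.568] turn [0.0008, -0.0006, 0.0003]
```

```bash
python3 -m inch '{"gripper":[0.8,0.8,0.8,0.8,0.8,0.3,0.1,-0.3,-0.3,-0.3,-0.3,-0.3],"travel":[[-0.05,0,2.5],[0,0,2.5],[0,0,1.7],[0,0,0.9],[0,0,0],[0,0,0],[0,0,0],[0,0,0],[0,0,0],[0,0,0],[0,0,0],[0,0,0]],"turn":[[0,0,0],[0,0,0],[0,0,0],[0,0,0],[0,0,0],[0,0,0],[0,0,0],[0,0,0],[0,0,0],[0,0,0],[0,0,0],[0,0,0]]}'
```

```text
time_s: 20.0
ee_pos: [0.5604, 0.3791, 0.0267]
tool_rot: [[0.136, 0.991, 0.003], [0.991, -0.136, 0.002], [0.002, 0.003, -1.0]]
ft_force: [-1.1, 0.1, 6.7]
grip_width: 0.0424
grasp_force: 60.9
```

```bash
python3 -m inch '{"gripper":[-0.3,-0.3,-0.3,-0.3,-0.3,-0.3],"travel":[[0,0,-2],[0,0,-4],[0,0,-4],[0,0,-4],[0,0,0],[0,0,0]],"turn":[[0,0,0],[0,0,0],[0,0,0],[0,0,0],[0,0,0],[0,0,0]]}'
python3 - <<'E'
from h import *
import pickle
st(); K=optics.calibration('wrist'); pic('wrist','w8'); pickle.dump(K,open('K8.pkl','wb'))
g=cv2.cvtColor(cv2.imread('pics/w8.png'),cv2.COLOR_BGR2GRAY).astype(int)
s=manip.get_state(); P=np.array(s['ee_pos']); R=np.array(s['tool_rot'])
u,v=proj('wrist',P+[0,0,.0183+.022],K); u=int(u); print(u,v)
for c in (u-6,u,u+6): dd=np.diff(g[:480,c]); print(c,[(r,int(dd[r])) for r in np.flatnonzero(abs(dd)>14) if 150<r<460])
m=optics.trace('wrist','spindle')[0]['region']
for r in np.flatnonzero(m.any(1))[::12]: c=np.flatnonzero(m[r]); print(r,c.min(),c.max(),(R.T@(ray('wrist',(c.min()+c.max())/2,r,P[2]+.0183,K)-P)*1000).round(1))
print('tool-frame y-> row map', [(r,((R.T@(ray('wrist',u,r,P[2]+.0403,K)-P))*1000).round(1)[0]) for r in range(250,420,10)])
go([.4633,-.0235,.16],.3,10)
E
```

```text
time_s: 20.6
ee_pos: [0.5591, 0.3784, 0.1643]
tool_rot: [[0.136, 0.991, 0.0], [0.991, -0.136, 0.0], [0.0, 0.0, -1.0]]
ft_force: [-0.2, 0.4, -6.9]
grip_width: 0.0421
grasp_force: 62.7
t 20.6 p [0.5591 0.3784 0.1643] yaw -7.82 F [-0.2  0.4 -6.9] w 0.0421 g 62.7 q [ 28.7  35.   16.2  71.2   0.  126.5]
318 362.8790795479212
312 [(np.int64(200), -16), (np.int64(201), -69), (np.int64(303), -19), (np.int64(304), -43), (np.int64(308), 18), (np.int64(329), 52), (np.int64(330), 47), (np.int64(335), -22), (np.int64(336), -55), (np.int64(364), 38), (np.int64(365), 32), (np.int64(422), -22), (np.int64(423), -70), (np.int64(424), -64)]
318 [(np.int64(195), -18), (np.int64(197), -16), (np.int64(198), -26), (np.int64(304), -25), (np.int64(305), -47), (np.int64(309), 16), (np.int64(330), 20), (np.int64(365), 34), (np.int64(366), 16), (np.int64(424), -54), (np.int64(425), -76)]
324 [(np.int64(194), -16), (np.int64(195), -38), (np.int64(290), 24), (np.int64(291), 27), (np.int64(296), -28), (np.int64(304), -15), (np.int64(305), -36), (np.int64(306), -25), (np.int64(309), 15), (np.int64(330), 22), (np.in
[... 961 characters left out ...]
 [-15.    1.3 -18.3]
371 269 375 [-20.9   1.1 -18.3]
383 275 370 [-26.9   1.3 -18.2]
395 283 361 [-33.1   1.1 -18.2]
407 285 359 [-39.5   1.1 -18.2]
419 286 357 [-46.    0.8 -18.2]
tool-frame y-> row map [(250, np.float64(40.9)), (260, np.float64(37.6)), (270, np.float64(34.3)), (280, np.float64(30.9)), (290, np.float64(27.4)), (300, np.float64(23.8)), (310, np.float64(20.2)), (320, np.float64(16.5)), (330, np.float64(12.8)), (340, np.float64(9.0)), (350, np.float64(5.1)), (360, np.float64(1.1)), (370, np.float64(-3.0)), (380, np.float64(-7.1)), (390, np.float64(-11.4)), (400, np.float64(-15.7)), (410, np.float64(-20.1))]
rows 10 travel [-4.069, -0.645, 0.023] turn [-0.0005, 0.0003, -0.0142]
```

```bash
python3 -m inch '{"gripper":[-0.3,-0.3,-0.3,-0.3,-0.3,-0.3,-0.3,-0.3,-0.3,-0.3,-0.3,-0.3,-0.3,-0.3],"travel":[[-2,-0.3,0],[-4.07,-0.645,0.02],[-4.07,-0.645,0.02],[-4.07,-0.645,0.02],[-4.07,-0.645,0.02],[-4.07,-0.645,0.02],[-4.07,-0.645,0.02],[-4.07,-0.645,0.02],[-4.07,-0.645,0.02],[-4.07,-0.645,0.02],[-2.07,-0.345,0],[0,0,0],[0,0,0],[0,0,0]],"turn":[[0,0,-0.0142],[0,0,-0.0142],[0,0,-0.0142],[0,0,-0.0142],[0,0,-0.0142],[0,0,-0.0142],[0,0,-0.0142],[0,0,-0.0142],[0,0,-0.0142],[0,0,-0.0142],[0,0,0],[0,0,0],[0,0,0],[0,0,0]]}'
python3 - <<'E'
from h import *
st(); go([.463,-.0233,.09],.3,4)
E
```

```text
time_s: 22.1
ee_pos: [0.4671, -0.0224, 0.1617]
tool_rot: [[-0.006, 1.0, -0.002], [1.0, 0.006, 0.001], [0.001, -0.002, -1.0]]
ft_force: [0.5, 0.5, -6.4]
grip_width: 0.0426
grasp_force: 62.6
t 22.1 p [ 0.4671 -0.0224  0.1617] yaw 0.36 F [ 0.5  0.5 -6.4] w 0.0426 g 62.6 q [-10.5  11.5 -19.9  58.8   0.   79.1]
rows 4 travel [-0.023, -0.1, 1.792] turn [-0.0006, -0.0002, 0.0003]
```

```bash
python3 -m inch '{"gripper":[-0.3,-0.3,-0.3,-0.3,-0.3,-0.3,-0.3],"travel":[[-0.05,-0.2,1.8],[-0.04,-0.2,1.8],[0,0,1.8],[0,0,1.2],[0,0,0],[0,0,0],[0,0,0]],"turn":[[0,0,0],[0,0,0],[0,0,0],[0,0,0],[0,0,0],[0,0,0],[0,0,0]]}'
python3 - <<'E'
from h import *
st()
E
```

```text
time_s: 22.8
ee_pos: [0.4649, -0.0239, 0.0976]
tool_rot: [[-0.006, 1.0, 0.001], [1.0, 0.006, -0.0], [-0.0, 0.001, -1.0]]
ft_force: [0.5, -0.4, -5.7]
grip_width: 0.0425
grasp_force: 62.4
t 22.8 p [ 0.4649 -0.0239  0.0976] yaw 0.36 F [ 0.5 -0.4 -5.7] w 0.0425 g 62.4 q [-10.8  14.3 -26.6  49.1  -0.   78.9]
```

```bash
python3 -m inch '{"gripper":[-0.3,-0.3,-0.3,-0.3,-0.3,-0.3],"travel":[[0.05,-0.14,1],[0,0,1],[0,0,0.5],[0,0,0.3],[0,0,0],[0,0,0]],"turn":[[0,0,0],[0,0,0],[0,0,0],[0,0,0],[0,0,0],[0,0,0]]}'
```

```text
time_s: 23.4
ee_pos: [0.4628, -0.0238, 0.0689]
tool_rot: [[-0.005, 1.0, 0.0], [1.0, 0.005, -0.0], [-0.0, 0.0, -1.0]]
ft_force: [0.6, -0.2, -5.9]
grip_width: 0.0422
grasp_force: 62.7
```

```bash
python3 -m inch '{"gripper":[-0.3,-0.3,-0.3,-0.3,-0.3],"travel":[[0,0,0.2],[0,0,0.2],[0,0,0],[0,0,0],[0,0,0]],"turn":[[0,0,0],[0,0,0],[0,0,0],[0,0,0],[0,0,0]]}'
```

```text
time_s: 23.9
ee_pos: [0.4627, -0.0238, 0.0649]
tool_rot: [[-0.005, 1.0, 0.0], [1.0, 0.005, -0.0], [-0.0, 0.0, -1.0]]
ft_force: [0.6, 0.2, -6.5]
grip_width: 0.0423
grasp_force: 62.7
```

```bash
python3 -m inch '{"gripper":[-0.3,-0.3,-0.3,-0.3],"travel":[[0,0,0.1],[0,0,0.07],[0,0,0],[0,0,0]],"turn":[[0,0,0],[0,0,0],[0,0,0],[0,0,0]]}'
```

```text
time_s: 24.3
ee_pos: [0.4629, -0.0238, 0.0634]
tool_rot: [[-0.006, 1.0, 0.001], [1.0, 0.006, -0.0], [-0.0, 0.001, -1.0]]
ft_force: [-0.8, 0.4, -3.8]
grip_width: 0.0423
grasp_force: 62.9
```

```bash
python3 -m inch '{"gripper":[-0.3,-0.3,-0.3],"travel":[[0,0,0.07],[0,0,0],[0,0,0]],"turn":[[0,0,0],[0,0,0],[0,0,0]]}'
```

```text
time_s: 24.6
ee_pos: [0.4631, -0.0239, 0.0632]
tool_rot: [[-0.005, 1.0, 0.001], [1.0, 0.005, -0.0], [-0.0, 0.001, -1.0]]
ft_force: [-3.0, -0.1, 5.5]
grip_width: 0.0427
grasp_force: 63.7
```

```bash
python3 -m inch '{"gripper":[0,0.3,0.6,0.8,0.8,0.8,0.8,0.8,0.8,0.8,0.8],"travel":[[0,0,0],[0,0,0],[0,0,0],[0,0,0],[0,0,-2],[0,0,-4],[0,0,-4],[0,0,-4],[0,0,0],[0,0,0],[0,0,0]],"turn":[[0,0,0],[0,0,0],[0,0,0],[0,0,0],[0,0,0],[0,0,0],[0,0,0],[0,0,0],[0,0,0],[0,0,0],[0,0,0]]}'
python3 - <<'E'
from h import *
import pickle
st(); K=optics.calibration('wrist'); pic('wrist','w9'); pickle.dump(K,open('K9.pkl','wb'))
d=optics.trace('wrist','spindle')[0]; m=d['region']; print(d['confidence']); np.save('m9',m)
P=[]
for r in np.flatnonzero(m.any(1))[4:-4:14]: c=np.flatnonzero(m[r]); p=ray('wrist',(c.min()+c.max())/2,r,.081,K); print(r,c.min(),c.max(),p[:2])
for t in ('set_block','loose_block','spindle','gauge','gauge_tip'):
    for d in optics.landmark_of('wrist',t)[:2]: print(t,d['confidence'],w('wrist',d['position'],K))
print(proj('wrist',[.463,-.025,.103],K),proj('wrist',[.463,-.01,.103],K),proj('wrist',[.463,-.04,.103],K))
g=cv2.cvtColor(cv2.imread('pics/w9.png'),cv2.COLOR_BGR2GRAY).astype(int); u=int(proj('wrist',[.463,-.025,.103],K)[0])
for c in (u-5,u,u+5): dd=np.diff(g[:,c]); print(c,[(int(r),int(dd[r]),ray('wrist',c,r+.5,.103,K)[1].round(4)) for r in np.flatnonzero(abs(dd)>14) if 130<r<420])
E
```

```text
time_s: 25.7
ee_pos: [0.4618, -0.0236, 0.2012]
tool_rot: [[-0.005, 1.0, -0.002], [1.0, 0.005, 0.0], [0.0, -0.002, -1.0]]
ft_force: [-0.5, 0.5, -0.5]
grip_width: 0.0768
grasp_force: 0.0
t 25.7 p [ 0.4618 -0.0236  0.2012] yaw 0.31 F [-0.5  0.5 -0.5] w 0.0768 g 0.0 q [-10.8   9.5 -16.2  64.4  -0.   78.9]
0.9
91 311 338 [0.4624 0.0715]
105 311 337 [0.4621 0.0626]
119 310 336 [0.4615 0.0535]
133 310 337 [0.4619 0.0443]
147 311 335 [0.4616 0.0348]
161 312 337 [0.4627 0.025 ]
175 313 336 [0.4628 0.0151]
189 312 337 [0.4628 0.0049]
203 311 336 [ 0.4622 -0.0056]
217 295 353 [ 0.4626 -0.0163]
231 295 353 [ 0.4627 -0.0272]
245 295 352 [ 0.4624 -0.0385]
259 305 345 [ 0.4636 -0.05  ]
273 305 344 [ 0.4633 -0.0619]
287 305 344 [ 0.4634 -0.074 ]
301 305 343 [ 0.463  -0.0865]
315 305 344 [ 0.4635 -0.0993]
329 306 344 [ 0.464  -0.1124]
343 306 344 [ 0.4641 -0.126 ]
loose_block 0.76 [0.4627 0.0319 0.049 ]
loose_block 0.76 [ 0.6962 -0.0902  0.0021]
spindle 0.72 [ 0.4668 -0.0277  0.082 ]
spindle 0.69 [0.4637 0.0325 0.047 ]
[324.4984 237.3978] [324.6443 216.6202] [324.3577 257.4276]
319 [(206, -71, np.flo
[... 264 characters left out ...]
-0.1296)), (364, 30, np.float64(-0.1305))]
324 [(207, -41, np.float64(-0.0036)), (210, -40, np.float64(-0.0057)), (211, -17, np.float64(-0.0064)), (212, 17, np.float64(-0.0071)), (213, 15, np.float64(-0.0078)), (217, 50, np.float64(-0.0106)), (218, 47, np.float64(-0.0113)), (353, -48, np.float64(-0.1203)), (354, -52, np.float64(-0.1212)), (363, 45, np.float64(-0.1296)), (364, 36, np.float64(-0.1305))]
329 [(209, -22, np.float64(-0.005)), (210, -47, np.float64(-0.0057)), (212, 18, np.float64(-0.0071)), (217, 52, np.float64(-0.0106)), (218, 45, np.float64(-0.0113)), (352, -25, np.float64(-0.1194)), (353, -55, np.float64(-0.1203)), (363, 31, np.float64(-0.1296)), (364, 38, np.float64(-0.1305))]
```

```bash
python3 - <<'E'
from h import *
gt([.50,-.36,.32],-1.7,12)
E
```

```text
rows 12 travel [-2.493, -1.987, -0.986] turnz -0.14166666666666666
```

```bash
python3 -m inch '{"gripper":[0.8,0.8,0.8,0.8,0.8,0.8,0.8,0.8,0.8,0.8,0.8,0.8,0.8,0.8,0.8],"travel":[[-2.49,-1.99,-0.98],[-2.49,-1.99,-0.98],[-2.49,-1.99,-0.98],[-2.49,-1.99,-0.98],[-2.49,-1.99,-0.98],[-2.49,-1.99,-0.98],[-2.49,-1.99,-0.98],[-2.49,-1.99,-0.98],[-2.49,-1.99,-0.98],[-2.49,-1.99,-0.98],[-2.49,-1.99,-0.98],[-2.49,-1.99,-0.98],[0,0,0],[0,0,0],[0,0,0]],"turn":[[0,0,-0.1417],[0,0,-0.1417],[0,0,-0.1417],[0,0,-0.1417],[0,0,-0.1417],[0,0,-0.1417],[0,0,-0.1417],[0,0,-0.1417],[0,0,-0.1417],[0,0,-0.1417],[0,0,-0.1417],[0,0,-0.1417],[0,0,0],[0,0,0],[0,0,0]]}'
python3 - <<'E'
from h import *
import pickle
st(); K=optics.calibration('wrist'); pic('wrist','w10'); pickle.dump(K,open('K10.pkl','wb'))
for t in ('gauge','gauge_tip'):
  for d in optics.landmark_of('wrist',t)[:2]: print(t,d['confidence'],w('wrist',d['position'],K))
pic('scene','s10')
Ks=optics.calibration('scene')
for t in ('gauge','gauge_tip'):
  for d in optics.landmark_of('scene',t)[:2]: print(t,d['confidence'],w('scene',d['position'],Ks))
E
```

```text
time_s: 27.55
ee_pos: [0.4993, -0.3592, 0.3198]
tool_rot: [[-0.991, -0.134, -0.001], [-0.134, 0.991, 0.001], [0.001, 0.001, -1.0]]
ft_force: [-0.7, -0.1, -0.3]
grip_width: 0.0766
grasp_force: 0.0
t 27.55 p [ 0.4993 -0.3592  0.3198] yaw 97.69 F [-0.7 -0.1 -0.3] w 0.0766 g 0.0 q [-41.6  27.2  26.2  89.1  -0.  -49.3]
gauge 0.96 [ 0.5501 -0.3708 -0.0021]
gauge 0.59 [ 0.5479 -0.3692 -0.0015]
```

View pics/w10.png

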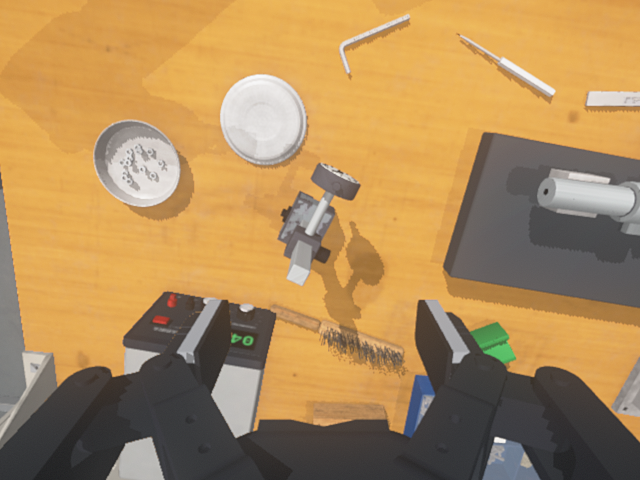

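The image shows the gauge with its column top at about (300,272) and its dial at (335,182), towards the robot and slightly left. A power-supply box is beyond it at (200,370), with its top edge from (165,293) to (275,308).

```bash
python3 - <<'E'
from h import *
import pickle; K=pickle.load(open('K10.pkl','rb')); Kt=optics.calibration('top')
c=ray('wrist',300,271,.18,K); print('col top',c)
for z in (.07,.085,.10): 
    d=ray('wrist',335,181,z,K); v=c-d; print(z,d,np.linalg.norm(v[:2]),np.degrees(np.arctan2(v[1],v[0])))
for z in (0,.06,.12): print('box',z,[ray('wrist',u,v,z,K)[:2].round(3) for u,v in((275,308),(165,293))],[ray('top',90+u/1.7,150+v/1.7,z,Kt)[:2].round(3) for u,v in((727,78),(735,5))])
im=cv2.imread('pics/w10.png'); t=im[150:300,260:380]; 
g=cv2.cvtColor(t,cv2.COLOR_BGR2GRAY)
for r in range(100,142,4): print(150+r,''.join('%4d'%x for x in g[r,18:60:2]))
E
```

```text
col top [ 0.546 -0.373  0.18 ]
0.07 [ 0.4846 -0.3484  0.07  ] 0.06613703725713944 -21.787285689698592
0.085 [ 0.4821 -0.3493  0.085 ] 0.06810563131298511 -20.35918230086023
0.1 [ 0.4797 -0.3501  0.1   ] 0.07011414599222769 -19.012101088484926
box 0 [array([ 0.688, -0.403]), array([ 0.685, -0.559])] [array([ 0.698, -0.406]), array([ 0.83 , -0.424])]
box 0.06 [array([ 0.653, -0.399]), array([ 0.65 , -0.535])] [array([ 0.683, -0.385]), array([ 0.81 , -0.402])]
box 0.12 [array([ 0.618, -0.395]), array([ 0.616, -0.51 ])] [array([ 0.669, -0.363]), array([ 0.791, -0.379])]
250  177 179 179 145 107 106 105 109 167 177 162 160 157 160 158 160 161 108 110 110  73
254  173 175 177 118 110 109 104 160 171 173 161 158 159 159 159 160 160  94  92  71  69
258  180 179 179 180 179 154 137 173 175 167 159 158 159 160 160 161 148  88  78  64  67
262  180 180 180 180 180 182 178 170 174 160 161 160 158 161 161 162 135 125 137 138 138
266  176 175 176 177 178 178 169 198 219 216 201 175 156 158 162 160 140 137 138 140 141
270  181 181 180 179 178 174 197 215 214 213 213 215 215 215 211 185 161 167 145 136 137
274  179 179 180 178 175 198 216 215 214 213 215 215 212 210 213 172 171 176 176 176 163
278  182 182 183 182 193 217 216 216 211 209 210 210 213 218 173 175 177 179 180 179 179
282  181 183 184 183 183 183 182 176 190 211 215 209 207 173 180 181 181 181 180 183 182
286  180 180 181 180 181 180 181 178 179 180 180 179 175 181 182 183 183 183 182 183 184
290  179 179 178 178 178 179 181 180 181 180 180 182 182 182 184 183 183 182 183 183 181
```

```bash
python3 - <<'E'
from h import *
import pickle; K=pickle.load(open('K10.pkl','rb'))
g=cv2.cvtColor(cv2.imread('pics/w10.png'),cv2.COLOR_BGR2GRAY); m=np.zeros_like(g); m[260:290,285:316]=(g[260:290,285:316]>196)
c=max(cv2.findContours(m,0,1)[0],key=cv2.contourArea)[:,0]
q=np.array([ray('wrist',u,v,.18,K)[:2] for u,v in c],np.float32)*1000; print(len(q),cv2.minAreaRect(q))
st(); 
for a in (69,70,71): go([.547,-.373,.25],a,5)
E
```

```text
56 ((549.4719848632812, -374.8528137207031), (14.722105026245117, 14.811437606811523), 70.89663696289062)
t 27.85 p [ 0.4995 -0.3595  0.3205] yaw 97.73 F [ 0.5 -0.1 -0.3] w 0.0771 g 0.0 q [-41.6  27.2  26.3  89.1  -0.  -49.4]
rows 5 travel [-0.975, -0.209, 1.411] turn [-0.0, 0.0, 0.1003]
rows 5 travel [-0.973, -0.215, 1.411] turn [-0.0, 0.0, 0.0968]
rows 5 travel [-0.97, -0.222, 1.411] turn [-0.0, 0.0, 0.0933]
```

```bash
python3 - <<'E'
from h import *
go([.5493,-.3744,.21],70.9,5)
E
```

```text
rows 5 travel [-1.018, -0.247, 2.211] turn [-0.0, 0.0, 0.0937]
```

```bash
python3 -m inch '{"gripper":[0.4,0.4,0.4,0.4,0.4,0.4,0.4,0.4],"travel":[[-1.02,-0.25,2.2],[-1.02,-0.25,2.2],[-1.02,-0.25,2.2],[-1.02,-0.25,2.2],[-1.02,-0.25,2.2],[0,0,0],[0,0,0],[0,0,0]],"turn":[[0,0,0.0937],[0,0,0.0937],[0,0,0.0937],[0,0,0.0937],[0,0,0.0937],[0,0,0],[0,0,0],[0,0,0]]}'
python3 - <<'E'
from h import *
st(); go([.5493,-.3744,.145],70.9,3)
E
```

```text
time_s: 28.65
ee_pos: [0.5499, -0.3753, 0.212]
tool_rot: [[-0.945, 0.326, 0.002], [0.326, 0.945, -0.002], [-0.002, -0.001, -1.0]]
ft_force: [0.5, -0.4, 0.3]
grip_width: 0.06
grasp_force: 0.0
t 28.65 p [ 0.5499 -0.3753  0.212 ] yaw 70.96 F [ 0.5 -0.4  0.3] w 0.06 g 0.0 q [-39.8  33.1  20.   76.8  -0.  -20.7]
rows 3 travel [0.032, 0.023, 2.232] turn [-0.0003, 0.0007, 0.0003]
```

```bash
python3 -m inch '{"gripper":[0.4,0.4,0.4,0.4,0,-0.3,-0.6,-1,-1,-1,-1,-1],"travel":[[0,0,2.3],[0,0,2.3],[0,0,1.4],[0,0,0.6],[0,0,0],[0,0,0],[0,0,0],[0,0,0],[0,0,0],[0,0,0],[0,0,0],[0,0,0]],"turn":[[0,0,0],[0,0,0],[0,0,0],[0,0,0],[0,0,0],[0,0,0],[0,0,0],[0,0,0],[0,0,0],[0,0,0],[0,0,0],[0,0,0]]}'
```

```text
time_s: 29.85
ee_pos: [0.5509, -0.3752, 0.1458]
tool_rot: [[-0.945, 0.327, 0.003], [0.327, 0.945, -0.001], [-0.003, -0.0, -1.0]]
ft_force: [0.0, 2.0, 5.4]
grip_width: 0.0153
grasp_force: 60.0
```

```bash
python3 -m inch '{"gripper":[-1,-1,-1,-1,-1,-1],"travel":[[0,0,-1.5],[0,0,-3],[0,0,-4],[0,0,-3.5],[0,0,-1.5],[0,0,0]],"turn":[[0,0,0],[0,0,0],[0,0,0],[0,0,0],[0,0,0],[0,0,0]]}'
python3 - <<'E'
from h import *
st(); go([.5385,-.026,.28],90,14)
E
```

```text
time_s: 30.45
ee_pos: [0.5504, -0.3759, 0.2807]
tool_rot: [[-0.945, 0.327, 0.002], [0.327, 0.945, -0.003], [-0.003, -0.002, -1.0]]
ft_force: [0.4, -0.5, -7.5]
grip_width: 0.0154
grasp_force: 59.1
t 30.45 p [ 0.5504 -0.3759  0.2807] yaw 70.89 F [ 0.4 -0.5 -7.5] w 0.0154 g 59.1 q [-39.8  33.6  31.   87.2  -0.  -20.7]
rows 14 travel [0.53, 2.456, 0.002] turn [-0.0002, 0.0002, -0.0238]
```

```bash
python3 -m inch '{"gripper":[-1,-1,-1,-1,-1,-1,-1,-1,-1,-1,-1,-1,-1,-1,-1,-1,-1,-1],"travel":[[0.26,1.2,0],[0.53,2.456,0],[0.53,2.456,0],[0.53,2.456,0],[0.53,2.456,0],[0.53,2.456,0],[0.53,2.456,0],[0.53,2.456,0],[0.53,2.456,0],[0.53,2.456,0],[0.53,2.456,0],[0.53,2.456,0],[0.53,2.456,0],[0.53,2.456,0],[0.27,1.256,0],[0,0,0],[0,0,0],[0,0,0]],"turn":[[0,0,-0.0238],[0,0,-0.0238],[0,0,-0.0238],[0,0,-0.0238],[0,0,-0.0238],[0,0,-0.0238],[0,0,-0.0238],[0,0,-0.0238],[0,0,-0.0238],[0,0,-0.0238],[0,0,-0.0238],[0,0,-0.0238],[0,0,-0.0238],[0,0,-0.0238],[0,0,0],[0,0,0],[0,0,0],[0,0,0]]}'
python3 - <<'E'
from h import *
import pickle
st(); K=optics.calibration('wrist'); pic('wrist','w11'); pickle.dump(K,open('K11.pkl','wb'))
for t in ('gauge','gauge_tip','spindle'):
  for d in optics.landmark_of('wrist',t)[:2]: print(t,d['confidence'],w('wrist',d['position'],K))
pic('scene','s11'); K=optics.calibration('scene')
for t in ('gauge','gauge_tip','spindle'):
  for d in optics.landmark_of('scene',t)[:2]: print(t,d['confidence'],w('scene',d['position'],K))
go([.5385,-.026,.22],90,4)
E
```

```text
time_s: 32.25
ee_pos: [0.5337, -0.0262, 0.2786]
tool_rot: [[-1.0, 0.001, -0.001], [0.001, 1.0, -0.001], [0.001, -0.001, -1.0]]
ft_force: [0.8, 0.0, -6.5]
grip_width: 0.0153
grasp_force: 59.3
t 32.25 p [ 0.5337 -0.0262  0.2786] yaw 89.92 F [ 0.8  0.  -6.5] w 0.0153 g 59.3 q [-9.6 16.4  4.2 77.8 -0.  -9.5]
gauge 0.91 [ 0.531  -0.0277  0.1291]
gauge 0.72 [ 0.5278 -0.0203  0.132 ]
spindle 0.66 [0.4898 0.704  0.021 ]
spindle 0.63 [ 0.4624 -0.0261  0.0809]
rows 4 travel [-0.117, -0.01, 1.477] turn [-0.0, 0.0, -0.0002]
```

```bash
python3 -m inch '{"gripper":[-1,-1,-1,-1,-1,-1,-1],"travel":[[-0.25,0,1.5],[-0.25,0,2],[-0.05,0,2],[0,0,1.5],[0,0,0.5],[0,0,0],[0,0,0]],"turn":[[0,0,0],[0,0,0],[0,0,0],[0,0,0],[0,0,0],[0,0,0],[0,0,0]]}'
python3 - <<'E'
from h import *
import pickle
st(); K=optics.calibration('wrist'); pic('wrist','w12'); pickle.dump(K,open('K12.pkl','wb'))
for t in ('gauge','gauge_tip','spindle'):
  for d in optics.landmark_of('wrist',t)[:2]: print(t,d['confidence'],w('wrist',d['position'],K))
E
```

```text
time_s: 33.35
ee_pos: [0.5398, -0.0254, 0.2049]
tool_rot: [[-1.0, 0.0, 0.001], [0.0, 1.0, -0.0], [-0.001, -0.0, -1.0]]
ft_force: [0.8, 0.5, -6.6]
grip_width: 0.0148
grasp_force: 59.3
t 33.35 p [ 0.5398 -0.0254  0.2049] yaw 89.98 F [ 0.8  0.5 -6.6] w 0.0148 g 59.3 q [-9.4 18.  -4.5 67.4 -0.  -9.4]
gauge 0.81 [ 0.5366 -0.0226  0.0569]
```

```bash
python3 -m inch '{"gripper":[-1,-1,-1,-1,-1,-1],"travel":[[0,0,0.7],[0,0,0.6],[0,0,0.3],[0,0,0],[0,0,0],[0,0,0]],"turn":[[0,0,0],[0,0,0],[0,0,0],[0,0,0],[0,0,0],[0,0,0]]}'
```

```text
time_s: 34.15
ee_pos: [0.5391, -0.0253, 0.1882]
tool_rot: [[-1.0, 0.0, -0.0], [0.0, 1.0, -0.0], [0.0, -0.0, -1.0]]
ft_force: [-0.9, 0.3, -4.4]
grip_width: 0.0149
grasp_force: 59.4
```

```bash
python3 -m inch '{"gripper":[-1,-1,-1,-1],"travel":[[0,0,0.15],[0,0,0.08],[0,0,0],[0,0,0]],"turn":[[0,0,0],[0,0,0],[0,0,0],[0,0,0]]}'
```

```text
time_s: 34.55
ee_pos: [0.5393, -0.0253, 0.1859]
tool_rot: [[-1.0, 0.0, 0.0], [0.0, 1.0, -0.0], [-0.0, -0.0, -1.0]]
ft_force: [-0.8, -0.3, -5.6]
grip_width: 0.0154
grasp_force: 59.6
```

```bash
python3 -m inch '{"gripper":[-1,-1,-1,-1],"travel":[[0,0,0.06],[0,0,0.06],[0,0,0],[0,0,0]],"turn":[[0,0,0],[0,0,0],[0,0,0],[0,0,0]]}'
```

```text
time_s: 34.95
ee_pos: [0.5396, -0.0253, 0.1858]
tool_rot: [[-1.0, 0.0, 0.002], [0.0, 1.0, -0.0], [-0.002, -0.0, -1.0]]
ft_force: [-3.7, 0.3, 6.0]
grip_width: 0.0154
grasp_force: 61.0
```

```bash
python3 -m inch '{"gripper":[-0.6,-0.3,0.1,0.3,0.3,0.3,0.3,0.3,0.3,0.3],"travel":[[0,0,0],[0,0,0],[0,0,0],[0,0,0],[0,0,-1.5],[0,0,-3],[0,0,-4],[0,0,-2],[0,0,0],[0,0,0]],"turn":[[0,0,0],[0,0,0],[0,0,0],[0,0,0],[0,0,0],[0,0,0],[0,0,0],[0,0,0],[0,0,0],[0,0,0]]}'
python3 - <<'E'
from h import *
st(); go([.37,-.025,.29],90,5)
E
```

```text
time_s: 35.95
ee_pos: [0.5396, -0.0254, 0.2894]
tool_rot: [[-1.0, 0.0, 0.001], [0.0, 1.0, -0.0], [-0.001, -0.0, -1.0]]
ft_force: [0.7, -1.2, 0.0]
grip_width: 0.0553
grasp_force: 0.0
t 35.95 p [ 0.5396 -0.0254  0.2894] yaw 89.98 F [ 0.7 -1.2  0. ] w 0.0553 g 0.0 q [-9.4 17.   6.6 79.6 -0.  -9.4]
rows 5 travel [3.392, 0.007, -0.013] turn [-0.0001, 0.0001, -0.0001]
```

```bash
python3 -m inch '{"gripper":[0.3,0.3,0.3,0.3,0.3,0.3,0.3,0.3,0.3,0.3,0.3],"travel":[[3.4,0,0],[3.4,0,0],[3.4,0,0],[3.4,0,0],[3.4,0,0],[0,0,3],[0,0,4],[0,0,4],[0,0,1],[0,0,0],[0,0,0]],"turn":[[0,0,0],[0,0,0],[0,0,0],[0,0,0],[0,0,0],[0,0,0],[0,0,0],[0,0,0],[0,0,0],[0,0,0],[0,0,0]]}'
python3 - <<'E'
from h import *
import pickle
st(); K=optics.calibration('wrist'); pic('wrist','w13'); pickle.dump(K,open('K13.pkl','wb'))
for t in ('gauge','gauge_tip','spindle'):
  for d in optics.landmark_of('wrist',t)[:2]: print(t,d['confidence'],w('wrist',d['position'],K))
u,v=proj('wrist',[.4626,-.026,.103],K).astype(int); print(u,v)
t=cv2.imread('pics/w13.png'); a=max(0,v-90); cv2.imwrite('pics/w13c.png',cv2.resize(t[a:a+195,u-130:u+130],(800,600),interpolation=2)); print(a,u-130)
E
```

```text
time_s: 37.05
ee_pos: [0.3698, -0.0254, 0.1704]
tool_rot: [[-1.0, 0.0, 0.001], [0.0, 1.0, -0.0], [-0.001, -0.0, -1.0]]
ft_force: [-0.0, 0.6, 0.3]
grip_width: 0.0554
grasp_force: 0.0
t 37.05 p [ 0.3698 -0.0254  0.1704] yaw 89.98 F [-0.   0.6  0.3] w 0.0554 g 0.0 q [-13.8  -0.  -31.5  58.5  -0.  -13.7]
gauge 0.94 [ 0.5366 -0.0257  0.0358]
spindle 0.59 [ 0.463  -0.0253  0.0819]
323 376
286 193
```

View pics/w13c.png

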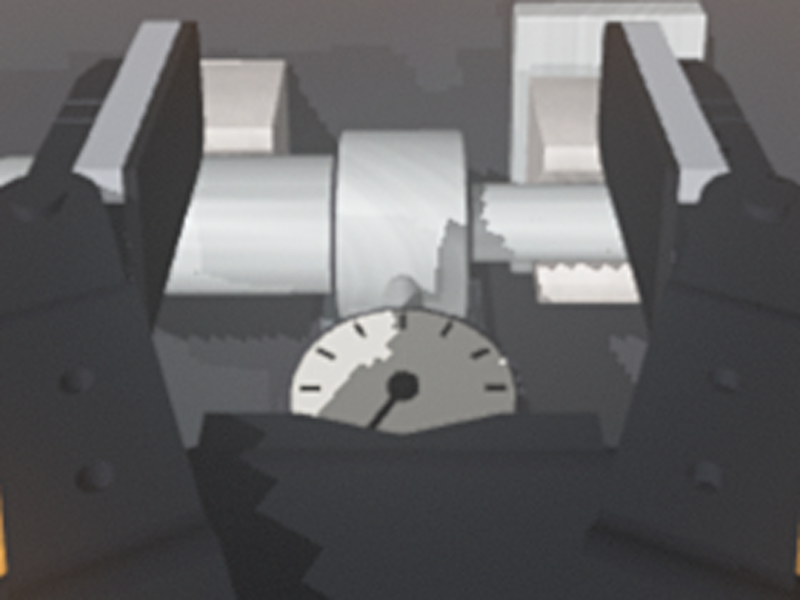

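The crop shows the spindle in both grooves and the plunger ball at (403,288) on the collar, midway along its length (columns 335–470). The dial is below it, in front of the gripper. A quick numeric check, then hand in.

```bash
python3 - <<'E'
from h import *
import pickle; K=pickle.load(open('K13.pkl','rb'))
for x in (.4586,.4606,.4626,.4646,.4666): print(x,[((proj('wrist',p,K)-[193,286])*3.077).round(0).tolist() for p in ([x,-.026,.107],[x-.0035,-.026,.109])])
print(ray('wrist',193+335/3.077,286+205/3.077,.09,K),ray('wrist',193+470/3.077,286+205/3.077,.09,K))
E
```

```text
0.4586 [[400.0, 276.0], [400.0, 269.0]]
0.4606 [[400.0, 284.0], [400.0, 277.0]]
0.4626 [[400.0, 291.0], [400.0, 284.0]]
0.4646 [[400.0, 299.0], [400.0, 292.0]]
0.4666 [[400.0, 306.0], [400.0, 299.0]]
[ 0.4524 -0.0413  0.09  ] [ 0.4524 -0.0097  0.09  ]
```

```bash
python3 -m inch '{"gripper":[0.3,0.3,0.3],"travel":[[0,0,-3],[0,0,0],[0,0,0]],"turn":[[0,0,0],[0,0,0],[0,0,0]]}' && python3 -c "
from rig import manip; print(manip.sign_off())"
```

```text
time_s: 37.55
ee_pos: [0.3706, -0.0256, 0.2007]
tool_rot: [[-1.0, 0.0, 0.003], [0.0, 1.0, -0.001], [-0.003, -0.001, -1.0]]
ft_force: [0.1, -0.2, -0.3]
grip_width: 0.0555
grasp_force: 0.0
the job is handed in; nothing more can be done
None
```

The spindle is set up for the run-out check and the job was handed in at 37.6 s: by the camera, the blocks are 110.9 mm apart (110 asked) with grooves within about 1.3 mm of line, the collar is within 1–2 mm of midway, and the plunger is on top of the collar within about 2 mm.

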